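# Clamp a specimen under the microscope and blow it clean

### The job

Stand the green specimen puck upright inside the white spot on the microscope stage, setting it down gently, then swing the hold-down bar over it until the bar rests fully home in its yellow catch. Only then squeeze the orange trigger of the blow gun fully against its grip, keep it squeezed for a full second and let it go. Keep off the microscope head and leave the other pucks, the bottle and the loupe where they stand.

Things in the scene. Friction and masses are not known exactly. Their poses are not given: they have to be found in the camera images.
- microscope: Fixed stereo microscope: grey base 20 mm thick, copper-coloured stage 180 x 215 mm, top at z = 60 mm, black disc on it 110 mm across, top at 64. Origin at table level under the white spot; x away from the robot, y left along the closed hold-down bar; only turns about z. A column 38 mm thick, 480 tall, stands at (130, 250) mm; a micrometer (top z 48 mm) sticks out at y -50 to x -145 mm.
- head: Microscope head over the stage, fixed, not to be touched; origin and axes as microscope. Lowest part: white ring light 76 mm across, underside z = 220 mm, centre 58 mm to +x of the spot; above z = 297 a body 100 x 90 mm from x = 33 mm and a boom to the column. It blocks a vertical gripper over the spot: lean the tool 25 to 45 degrees, wrist towards -x of this frame.
- spot (a point): Centre of the flat white round spot, 48 mm across, on the stage's black disc, 64 mm above the table; axes as microscope. The 32 mm puck must stand wholly inside it.
- puck_green: Loose green resin cylinder (metallographic mount), 32 mm across, 30 mm tall, about 45 g, with a small steel chip in its top face. Origin: centre of its underside, z up.
- puck_red: Red puck, same size, loose, to be left alone. Origin: centre of its underside, z up.
- puck_white: White puck, same size, loose, to be left alone. Origin: centre of its underside, z up.
- mat: Fixed black foam mat 150 x 150 x 4 mm on the table; the three pucks stand on it, about 75 mm or more apart between centres; which is where varies. Origin: centre of its underside, z up.
- latch (a joint): Angle of the hold-down bar about its vertical hinge, rad: 0 = closed, resting in the catch (bar along -y of the microscope frame, over the spot); grows as it opens, clockwise seen from above (1.57 = pointing to -x of the microscope frame, towards the robot); range 0 to 2.3. Slightly stiff (0.04 N m): the bar stays where it is left.
- latch_hinge (a point): Point on the bar's vertical hinge axis at mid height of the bar, 104 mm above the table, 85 mm to +y of the spot, on a 30 x 30 mm post.
- catch (a point): Middle of the slot of the yellow fork catch, 104 mm above the table, 90 mm to -y of the spot. The slot is open to -x of the microscope frame; the catch is 18 mm wide in y and reaches up to z = 119 mm.
- latch_knob (a point): Top centre of the upright round red knob on the hold-down bar: 14 mm across, 30 mm tall, 85 mm from the hinge axis, top 139 mm above the table. The aluminium bar under it is 12 mm wide, 189 mm long, from 99 to 109 mm above the table (5 mm over the placed puck). Closed, the knob stands over the spot.
- gun: Blue blow gun fixed in a stand with a round base 90 mm across; origin: centre of the base's underside; only turns about z. Barrel along y at z = 130 mm, 28 mm thick, y -35 to 60 mm, nozzle to +y (the stage). From the barrel above the origin the grip rises along (-0.479, 0, 0.878) (29 degrees from vertical, to -x) and ends 105 mm from the barrel axis; 26 mm thick along y, 24 mm wide.
- grip (a point): Point on the grip's centre line 62 mm from the barrel axis; axes as gun. The trigger is on its +y side: at rest its outer face reaches 40 mm to +y of the grip's centre line at the tip, fully squeezed about 24 mm; the grip's back face is 13 mm to -y.
- trigger (a joint): Angle of the orange sprung trigger lever, rad: 0 = at rest, 0.25 = fully squeezed (stop). It hinges 18 mm from the barrel axis, its tip is 64 mm from its hinge; squeezing moves the tip to -y of the gun, towards the grip. The full squeeze takes about 10 N at the tip; it springs back by itself.
- trigger_tip (a point): Middle of the rounded free end of the trigger lever (18 mm wide, 8 to 10 mm thick).
- bottle: Loose clear plastic bottle with a white cap, 62 mm across, 170 mm tall, to be left alone. Origin: centre of its underside, z up.
- loupe: Loose black eye loupe standing on the table in front of the stage, 48 mm across, 55 mm tall, to be left alone. Origin: centre of its underside, z up.

How it is judged:
By the outcome, as a careful person would: the job done as asked, in the order asked, and still so for the second after the job is handed in, with the robot touching nothing.
It also fails if it takes over 67 s, if anything falls off the work surface, if the arm or the gripper's body presses on something with over 40 N, if the wrist force passes 120 N, or if a joint passes its speed limit or range.

### The arm

A 7-joint arm with a two-finger parallel gripper is mounted at the origin on the work surface. World frame = base frame: x ahead of the robot, y to its left, z up, the work surface at z = 0. Lengths are in mm, angles in rad, forces in N, time in s.
With the tool pointing down it reaches from about 350 to 900 mm from the base axis. Payload 19.9 kg.
Tool frame: the origin (TCP) lies on the mounting face of the last link; the fingertips stand 173 mm ahead of it and the grasp point (between the pads) lies 155 mm ahead of it; z points along the fingers, y is the line along which they close (so a half turn about z gives the same grasp; the last joint's range is limited). The gripper opens to 85 mm and grips with 20 to 120 N. Pads are 22 mm wide; open, the fingers measure 114 mm over their backs; the gripper's body (76 mm by 85 mm) begins 54 mm behind the grasp point. The pads swing forward as they close: fully open they stand 13 mm farther back than shut.
Start: joints at [-1.302, 0.417, -0.01, 1.614, 0.005, 1.111, -0.053], TCP at [190.53, 595.246, 404.66] pointing down, gripper open.
Joint ranges: [-2.81, 2.81], [-0.39, 2.02], [-1.27, 1.25], [0.06, 2.57], [-1.19, 4.33], [0.19, 2], [-2.82, 2.82]. Speed limits (rad/s): [1.89, 1.89, 2.39, 2.39, 3.01, 3.01, 3.01].

### API

Orientations are given as a unit quaternion [w, x, y, z].
In Python, from cell import manip gives the robot as it stands.
- The arm moves only by the shell command python3 -m creep 'ROWS' [FORCE]. ROWS is JSON, a list of rows, each an object with "angular": the turn, a rotation vector about the tool's x, y, z in degrees, a list of three; "slide": the shift along the tool's x, y, z in m, a list of three; "claw": the opening, from 0 (shut) to 1 (fully open). A call has 1 to 20 rows; each row shifts and turns the commanded pose from where the row before left it, along the tool's axes as they then stand; what a row does not reach is not made up. A row lasts 1/12 s, in which the tool goes at most 41.7 mm and 7.16 degrees, less where a joint would pass 70% of its speed; a pose out of reach is approached as far as the arm can. A call is refused whole if a number of a shift passes 0.0417 or a number of a turn 7.16, either way. A call with a gripper value outside its range is refused whole. The fingers move at their own pace and stop on an object; FORCE is the grip in N (left out, the last holds). Time passes only in rows, so rows that do not move let the fingers close. It gives the time, the measured TCP pose, the force and the opening at its end, in the units of the state.
- manip.observe(): the state, without advancing time (a new reading comes with each control period).
- manip.snapshot(name): name is "side" or "top"; returns the picture (400x640x3 uint8, blue, green, red); there is no depth.
- manip.get_calibration(name): a dict with "K" (3x3 intrinsics, pixels), "R" (3x3) and "t" (3): a world point X has camera coordinates R X + t. Camera axes: x right, y down, z forward; pixel columns grow to the right and rows downward; lengths in mm; the calibration is good to about 2 mm. A picture is of the moment at which its call begins. get_calibration takes no time and is no camera call.
- manip.close_job(): hands the job in, once; it reports no verdict.
The state is a dict: "time": time; "q": joint angles; "qd": joint speeds; "tau": joint torques, N m; "tcp_pos": TCP position; "eef_rot": TCP orientation; "ft_force": force on the tool from outside, world axes, zero at the start; "wrist_torque": the same for the moment, N m; "grip_width": finger opening in mm.
Only numpy, scipy, OpenCV 4.12 (cv2) and the standard library are available. Lean on these libraries where they do the work, as an engineer would, in place of code of your own. Each camera call takes 0.05 s, during which the arm holds its last target. There are 200 camera calls.

## Working session

There is one attempt and no reset: what is moved stays moved. The work goes in short steps, Python scripts to look and compute and a shell command to move; the robot and the scene stay as the last step left them, time stands still between calls to the robot, and variables do not carry over. Pictures are saved under pics/ and viewed, on a budget of 10 in all, crops included, one or two more only if the job needs it, and the job is handed in when it is done.

```bash
ls; mkdir -p pics
python3 - <<'E'
from cell import manip
import cv2,numpy as np
np.set_printoptions(suppress=True,precision=4)
s=manip.observe()
for k,v in s.items(): print(k,np.round(v,4))
for n in("side","top"):
    cv2.imwrite(f"pics/{n}0.png",manip.snapshot(n)); c=manip.get_calibration(n); 
    print(n,np.array(c["K"]),np.array(c["R"]),np.array(c["t"]), -np.array(c["R"]).T@np.array(c["t"]))
E
```

```text
pics
time 0.0
q [-1.3025  0.418  -0.0103  1.6141  0.0047  1.1107 -0.053 ]
qd [-0.0011 -0.0007 -0.0011  0.0008  0.0004 -0.0007  0.0005]
tau [  0.0027 -86.4452   0.6805 -43.4905   0.0192   0.0076  -0.0001]
tcp_pos [190.5275 595.1236 404.0533]
eef_rot [-0.      0.1543  0.988  -0.0006]
ft_force [-0.3627  0.8877 -0.204 ]
wrist_torque [ 0.0222 -0.0077  0.021 ]
grip_width 85.3523
side [[367.479    0.     320.2599]
 [  0.     367.479  201.1457]
 [  0.       0.       1.    ]] [[ 0.9395 -0.3425  0.0052]
 [-0.1781 -0.5015 -0.8466]
 [ 0.2926  0.7945 -0.5322]] [-587.8752  204.1011  912.0048] [ 321.8643 -823.5456  661.1983]
top [[467.7506   0.     317.0946]
 [  0.     467.7506 206.3502]
 [  0.       0.       1.    ]] [[ 0.0006 -0.9998  0.022 ]
 [-0.9834 -0.0046 -0.1814]
 [ 0.1814 -0.0216 -0.9832]] [ -82.6991  593.5504 1173.1115] [ 370.9309  -54.6591 1262.8359]
```

View pics/top0.png

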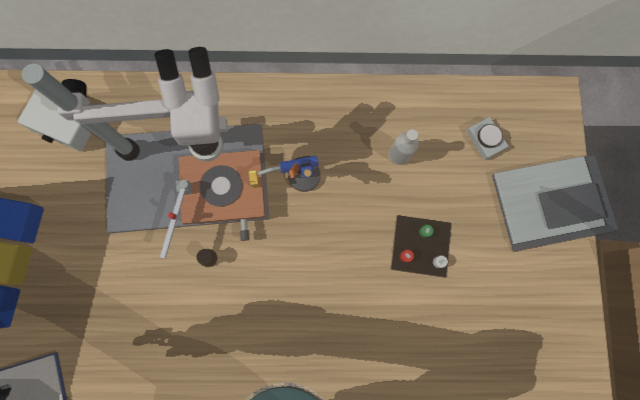

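View pics/side0.png

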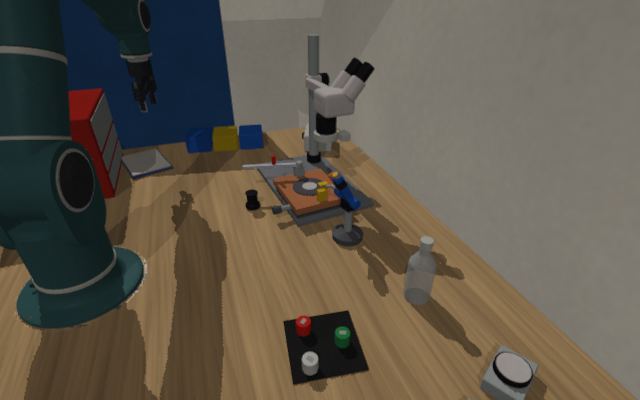

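The top view shows the green puck at (427,231), spot (221,185), catch (253,178), knob (172,215), hinge (182,185), gun about (300,170) and loupe (207,257). The side view shows the gun at (345,200) and the green puck at (343,335). Next I'll make a magnified composite and run the colour masks.

```bash
cat > h.py <<'E'
import cv2,numpy as np
from cell import manip
np.set_printoptions(suppress=True,precision=4)
C={n:{k:np.array(v,float) for k,v in manip.get_calibration(n).items() if k in"KRt"} for n in("side","top")}
def ray(n,p):
    c=C[n]; d=c["R"].T@np.linalg.solve(c["K"],[p[0],p[1],1.]); return -c["R"].T@c["t"],d
def plane(n,p,z):
    o,d=ray(n,p); return o+d*(z-o[2])/d[2]
def tri(ps,pt):
    (a,u),(b,v)=ray("side",ps),ray("top",pt)
    s=np.linalg.lstsq(np.c_[u,-v],b-a,rcond=None)[0]; A,B=a+u*s[0],b+v*s[1]; return (A+B)/2,np.linalg.norm(A-B)
def proj(n,X):
    c=C[n]; q=c["K"]@(c["R"]@np.asarray(X,float)+c["t"]); return q[:2]/q[2]
def blobs(img,lo,hi,box,mina=6):
    x0,y0,x1,y1=box; m=cv2.inRange(cv2.cvtColor(img,cv2.COLOR_BGR2HSV)[y0:y1,x0:x1],np.array(lo),np.array(hi))
    n,l,st,ce=cv2.connectedComponentsWithStats(m)
    return [(np.round(ce[i]+[x0,y0],1),st[i,4],st[i,:4]+[x0,y0,0,0]) for i in np.argsort(-st[1:,4])+1 if st[i,4]>=mina][:4],m
E
python3 - <<'E'
from h import *
t=cv2.imread("pics/top0.png");s=cv2.imread("pics/side0.png")
for n,im,b in(("top",t,(100,100,480,290)),("side",s,(230,140,450,390))):
  for c,lo,hi in(("green",(45,80,30),(85,255,255)),("blue",(100,150,50),(125,255,255)),("yellow",(20,150,100),(32,255,255)),("red",(0,190,100),(3,255,255)),("red2",(174,150,100),(180,255,255)),("orange",(5,200,120),(14,255,255)),("copper",(4,110,80),(14,199,255)),("white",(0,0,165),(180,40,255))):
    for x in blobs(im,lo,hi,b)[0]: print(n,c,*x)
a=cv2.resize(t[120:270,150:350],(800,600),interpolation=cv2.INTER_CUBIC)
b=cv2.resize(s[150:250,235:385],(800,533),interpolation=cv2.INTER_CUBIC)
cv2.imwrite("pics/zt.png",a);cv2.imwrite("pics/zs.png",b)
E
```

```text
top green [425.6 230.8] 113 [419 225  15  12]
top copper [222.3 188.8] 3427 [180 151  84  72]
top copper [293.7 170.6] 84 [289 163  10  15]
top copper [401.6 256.8] 22 [399 250   7  13]
top white [169.5 114.3] 1986 [100 100 110  36]
top white [220.4 185.2] 231 [212 177  18  17]
top white [166.9 239.1] 175 [160 220  15  38]
top white [178.4 200.7] 97 [174 189  11  25]
side green [341.8 336.9] 286 [334 326  17  22]
side blue [348.1 197.1] 262 [334 186  27  24]
side blue [250.8 143.8] 195 [240 140  23   9]
side blue [337.9 179.6] 53 [332 175  12   9]
side yellow [322.1 193.8] 102 [317 188  10  13]
side yellow [322.  183.2] 31 [318 181  10   5]
side yellow [334.9 173.9] 14 [333 173   5   3]
side red [303.1 321.8] 100 [296 316  15  12]
side orange [330.1 174.1] 9 [328 172   5   4]
side copper [305.3 191.6] 1249 [273 168  67  46]
side copper [301.3 316.1] 18 [296 315  13   5]
side copper [272.  156.2] 16 [270 154   6   7]
```

View pics/zt.png

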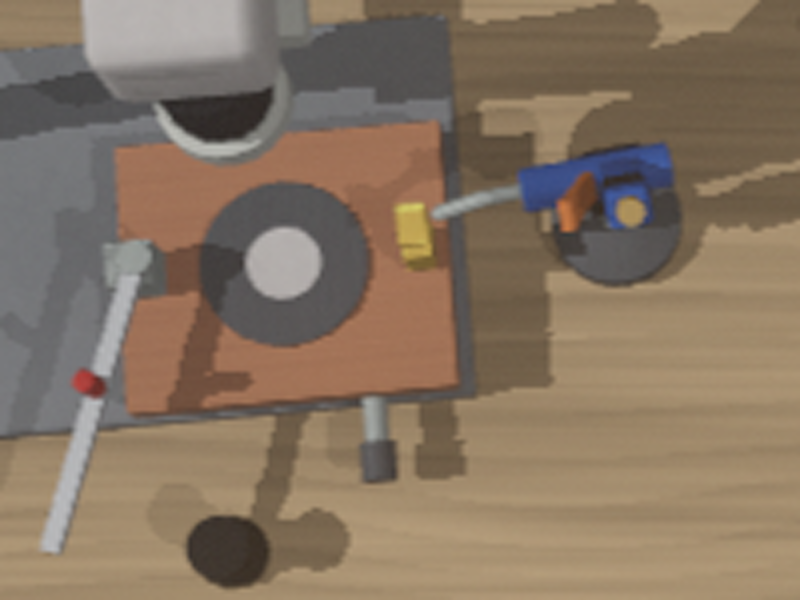

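View pics/zs.png

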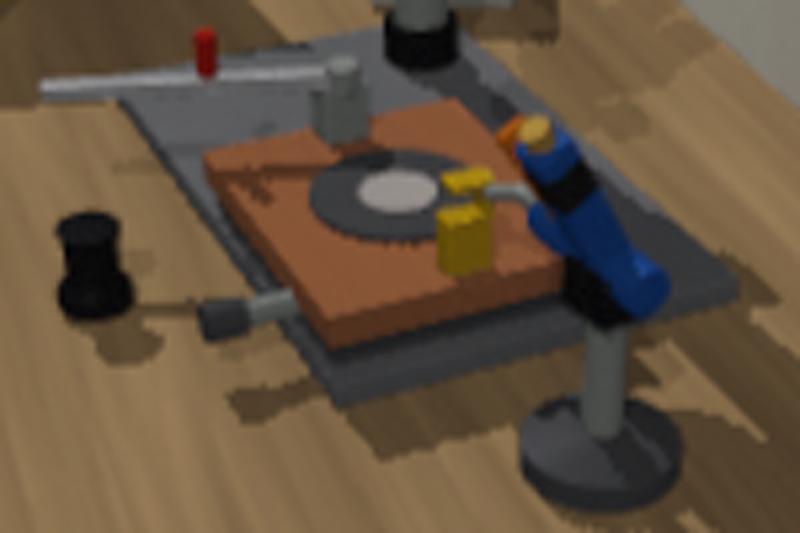

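The zoomed top view shows the spot at (283,262), hinge (132,258), knob (88,382), bar end (52,548), catch (415,235), barrel from (528,188) to (665,163), grip end (629,211), trigger (573,205) and stand base (617,220). The zoomed side view shows the grip end at (536,133), the orange tip at (512,130) and the knob top at (206,33).

```bash
cat > meas.py <<'E'
from h import *
T=lambda x,y:(149.6+x/4,119.6+y/4)
S=lambda x,y:(234.6+x/5.333,149.6+y/5.333)
t=cv2.imread("pics/top0.png")
sp=plane("top",blobs(t,(0,0,165),(180,40,255),(205,170,240,200))[0][0][0],64)
sps=plane("side",S(398,191),64)
print("spot top/side",sp,sps)
cs=[plane("top",T(*p),60) for p in((127,413),(460,384),(440,121),(115,148))]
for i in range(4):
    e=cs[(i+1)%4]-cs[i]; print("edge",np.linalg.norm(e),np.degrees(np.arctan2(e[1],e[0])))
print("stage ctr",np.mean(cs,0))
h=plane("top",T(134,257),113); print("hinge",h,"catch top",plane("top",T(415,208),119),plane("top",T(415,235),119),tri(S(467,180),T(412,215)))
print("knob",tri(S(206,33),T(82,378)),plane("top",T(82,378),139)); print("bar end",plane("top",T(52,548),104))
print("gripend",tri(S(536,133),T(629,211)),plane("top",T(629,211),222))
print("gunbase",plane("top",T(617,220),20),plane("side",S(601,448),20))
print("barrel ends",plane("top",T(528,188),134),plane("top",T(667,163),134),'nozzle',plane("top",T(437,212),130))
for n,p in(("green",(427,231)),): print(n,plane("top",p,34),plane("side",(343,329.),34), tri((343,329),p))
m=[plane("top",p,4) for p in((397,217),(451,222),(446,275),(392,270))]; print("mat",np.mean(m,0))
print("red",plane("top",(407,256),34),"white",plane("top",(440.5,261.5),34),"loupe",plane("top",T(228,548),50),"bottle cap",plane("top",(411,134.5),170),"bottle base",plane("side",(418,299),0))
E
python3 meas.py
```

```text
spot top/side [647.2392 172.1273  64.    ] [649.2715 171.0766  64.    ]
edge 214.9846437865484 -84.69905658599431
edge 178.4504860765774 5.472534249204668
edge 215.27713910050795 95.38420976813725
edge 178.13874792991632 -174.4331609593343
stage ctr [646.5957 171.0281  60.    ]
hinge [638.8865 256.067  113.    ] catch top [670.0833  80.5801 119.    ] [652.6373  80.1401 119.    ] (array([663.9059,  83.1256, 116.3164]), np.float64(4.6226147559041495))
knob (array([558.5618, 276.6827, 137.6507]), np.float64(1.5053429618401324)) [557.5849 276.3768 139.    ]
bar end [457.6533 298.916  104.    ]
gripend (array([644.2178, -54.2113, 217.8683]), np.float64(1.9836099169991621)) [642.1496 -53.9632 222.    ]
gunbase [688.3919 -45.654   20.    ] [687.5445 -57.1768  20.    ]
barrel ends [679.4367   9.0044 134.    ] [696.149 -77.507 134.   ] nozzle [664.7269  65.5615 130.    ]
green [ 532.3482 -374.1137   34.    ] [ 540.9817 -369.0893   34.    ] (array([ 535.0664, -373.3999,   40.3535]), np.float64(7.22129894585165))
mat [ 496.0656 -365.3274    4.    ]
red [ 465.8927 -318.3846   34.    ] white [ 451.6627 -406.4028   34.    ] loupe [461.9455 202.9828  50.    ] bottle cap [ 753.1658 -309.3279  170.    ] bottle base [ 754.6606 -325.3117    0.    ]
```

```bash
cat >> h.py <<'E'
from scipy.spatial.transform import Rotation as Ro
def tool(psi,lean):
    p,l=np.radians([psi,lean]); z=np.array([np.sin(l)*np.cos(p),np.sin(l)*np.sin(p),-np.cos(l)]); y=np.array([-np.sin(p),np.cos(p),0])
    return np.c_[np.cross(y,z),y,z]
def cur():
    s=manip.observe(); w,x,y,z=s["eef_rot"]; return Ro.from_quat([x,y,z,w]).as_matrix(),np.array(s["tcp_pos"]),s
def plan(psi,lean,pts,ahead=155):
    "turn first, then slides (mm, tool axes) bringing the point 'ahead' of the TCP through pts"
    R0,p,s=cur(); R=tool(psi,lean); rv=np.degrees(Ro.from_matrix(R0.T@R).as_rotvec())
    print("t",s["time"],"turn",rv,"n",np.linalg.norm(rv)/7.16,"F",np.round(s["ft_force"],1),"grip",s["grip_width"],"pt",R0[:,2]*ahead+p,'q',np.round(s["q"],2))
    for q in pts:
        tp=np.asarray(q,float)-R[:,2]*ahead; d=R.T@(tp-p); p=tp; print("slide mm",np.round(d,1),"rows",round(np.linalg.norm(d)/41.7,2),"tcp",np.round(tp))
SPOT=np.array([647.6,171.9,64]);YM=5.4
def mic(x,y,z):
    c,s=np.cos(np.radians(YM)),np.sin(np.radians(YM)); return np.array([SPOT[0]+c*x-s*y,SPOT[1]+s*x+c*y,z])
E
python3 - <<'E'
from h import *
a,_=tri((342.5,336.5),(426,230.7)); print(tri((342.5,336.5),(426,230.7)),plane("top",(426,230.7),19),plane("side",(342.5,336.7),19))
for n in C:  # predicted bbox
    X=np.array([[a[0]+16*np.cos(t),a[1]+16*np.sin(t),z] for t in np.linspace(0,6.28,60) for z in(4,34)]); q=np.array([proj(n,x) for x in X]); print(n,q.min(0),q.max(0))
P=np.array([a[0],a[1],26.]); up=-tool(-25,35)[:,2]
plan(-25,35,[(430,250,330),(480,-150,300),P+up*90,P])
E
```

```text
(array([ 536.3365, -375.513 ,   19.6123]), np.float64(2.626288729759692)) [ 535.1229 -375.3399   19.    ] [ 537.6934 -375.6429   19.    ]
side [333.9551 325.6837] [349.968  348.1647]
top [418.821  223.5628] [433.4422 236.8115]
t 0.1 turn [  2.155  -34.9432   7.0481] n 4.987710856843386 F [-0.  -0.   0.6] grip 85.5221585423329 pt [190.4268 594.9669 249.1218] q [-1.3   0.42 -0.01  1.61  0.    1.11 -0.05]
slide mm [-254.8 -211.6  113.9] rows 8.4 tcp [349. 288. 457.]
slide mm [-158.4 -341.4  147.5] rows 9.69 tcp [ 399. -112.  427.]
slide mm [  37.3 -180.6  218.4] rows 6.85 tcp [ 409. -316.  227.]
slide mm [-0.  0. 90.] rows 2.16 tcp [ 456. -338.  153.]
```

```bash
python3 -m creep '[{"angular":[0.36,-5.82,1.17],"slide":[0,0,0],"claw":1},{"angular":[0.36,-5.82,1.17],"slide":[0,0,0],"claw":1},{"angular":[0.36,-5.82,1.17],"slide":[0,0,0],"claw":1},{"angular":[0.36,-5.82,1.17],"slide":[0,0,0],"claw":1},{"angular":[0.36,-5.82,1.17],"slide":[0,0,0],"claw":1},{"angular":[0.36,-5.82,1.17],"slide":[0,0,0],"claw":1},{"angular":[0,0,0],"slide":[-0.0255,-0.0212,0.0114],"claw":1},{"angular":[0,0,0],"slide":[-0.0255,-0.0212,0.0114],"claw":1},{"angular":[0,0,0],"slide":[-0.0255,-0.0212,0.0114],"claw":1},{"angular":[0,0,0],"slide":[-0.0255,-0.0212,0.0114],"claw":1},{"angular":[0,0,0],"slide":[-0.0255,-0.0212,0.0114],"claw":1},{"angular":[0,0,0],"slide":[-0.0255,-0.0212,0.0114],"claw":1},{"angular":[0,0,0],"slide":[-0.0255,-0.0212,0.0114],"claw":1},{"angular":[0,0,0],"slide":[-0.0255,-0.0212,0.0114],"claw":1},{"angular":[0,0,0],"slide":[-0.0255,-0.0212,0.0114],"claw":1},{"angular":[0,0,0],"slide":[-0.0255,-0.0212,0.0114],"claw":1}]' 40
python3 - <<'E'
from h import *
P=np.array([536.3,-375.5,26.]); up=-tool(-25,35)[:,2]
plan(-25,35,[(480,-150,300),P+up*90,P])
E
```

```text
time: 1.43
tcp_pos: [350.0, 285.5, 457.3]
eef_rot: [0.293, 0.206, 0.931, -0.065]
ft_force: [1.7, -0.2, 0.8]
grip_width: 85.5
t 1.4333 turn [ 0.043  -0.0444  0.0053] n 0.00866051664240854 F [ 1.7 -0.2  0.8] grip 85.49865097354923 pt [430.5497 248.0697 330.2295] q [-1.29  0.01  0.38  2.06  0.7   1.05 -0.13]
slide mm [-157.1 -339.8  147. ] rows 9.64 tcp [ 399. -112.  427.]
slide mm [  37.3 -180.6  218.4] rows 6.85 tcp [ 409. -316.  227.]
slide mm [-0.  0. 90.] rows 2.16 tcp [ 456. -338.  153.]
```

```bash
python3 -m creep '[{"angular":[0,0,0],"slide":[-0.0143,-0.0309,0.0134],"claw":1},{"angular":[0,0,0],"slide":[-0.0143,-0.0309,0.0134],"claw":1},{"angular":[0,0,0],"slide":[-0.0143,-0.0309,0.0134],"claw":1},{"angular":[0,0,0],"slide":[-0.0143,-0.0309,0.0134],"claw":1},{"angular":[0,0,0],"slide":[-0.0143,-0.0309,0.0134],"claw":1},{"angular":[0,0,0],"slide":[-0.0143,-0.0309,0.0134],"claw":1},{"angular":[0,0,0],"slide":[-0.0143,-0.0309,0.0134],"claw":1},{"angular":[0,0,0],"slide":[-0.0143,-0.0309,0.0134],"claw":1},{"angular":[0,0,0],"slide":[-0.0143,-0.0309,0.0134],"claw":1},{"angular":[0,0,0],"slide":[-0.0143,-0.0309,0.0134],"claw":1},{"angular":[0,0,0],"slide":[-0.0143,-0.0309,0.0134],"claw":1},{"angular":[0,0,0],"slide":[0.0047,-0.0226,0.0273],"claw":1},{"angular":[0,0,0],"slide":[0.0047,-0.0226,0.0273],"claw":1},{"angular":[0,0,0],"slide":[0.0047,-0.0226,0.0273],"claw":1},{"angular":[0,0,0],"slide":[0.0047,-0.0226,0.0273],"claw":1},{"angular":[0,0,0],"slide":[0.0047,-0.0226,0.0273],"claw":1},{"angular":[0,0,0],"slide":[0.0047,-0.0226,0.0273],"claw":1},{"angular":[0,0,0],"slide":[0.0047,-0.0226,0.0273],"claw":1},{"angular":[0,0,0],"slide":[0.0047,-0.0226,0.0273],"claw":1},{"angular":[0,0,0],"slide":[0,0,0],"claw":1}]'
python3 - <<'E'
from h import *
P=np.array([536.3,-375.5,26.]); up=-tool(-25,35)[:,2]
plan(-25,35,[P+up*50,P])
E
```

```text
time: 3.1
tcp_pos: [397.7, -178.8, 346.9]
eef_rot: [0.265, 0.193, 0.944, -0.04]
ft_force: [-0.3, -0.7, -1.1]
grip_width: 85.6
t 3.1 turn [ 2.5308 -4.0228  1.1467] n 0.6828203984310875 F [-0.3 -0.7 -1.1] grip 85.56729355959155 pt [ 472.7085 -206.3162  214.1169] q [-0.62  0.07  1.02  2.31 -0.3   0.26  1.82]
slide mm [  13.1 -119.7  177.6] rows 5.15 tcp [ 430. -326.  194.]
slide mm [-0. -0. 50.] rows 1.2 tcp [ 456. -338.  153.]
```

```bash
python3 -m creep '[{"angular":[0,0,0],"slide":[0.0016,-0.015,0.020],"claw":1},{"angular":[0,0,0],"slide":[0.0016,-0.015,0.020],"claw":1},{"angular":[0,0,0],"slide":[0.0016,-0.015,0.020],"claw":1},{"angular":[0,0,0],"slide":[0.0016,-0.015,0.020],"claw":1},{"angular":[0.8,-1.3,0.4],"slide":[0.0016,-0.015,0.020],"claw":1},{"angular":[0.8,-1.3,0.4],"slide":[0.0016,-0.015,0.020],"claw":1},{"angular":[0.9,-1.4,0.4],"slide":[0,0,0],"claw":1},{"angular":[0,0,0],"slide":[0,0,0],"claw":1}]'
python3 - <<'E'
from h import *
P=np.array([536.3,-375.5,26.]); up=-tool(-25,35)[:,2]
plan(-25,35,[P+up*60,P])
E
```

```text
time: 3.77
tcp_pos: [411.9, -239.2, 298.5]
eef_rot: [0.283, 0.202, 0.936, -0.058]
ft_force: [1.1, 0.1, 1.5]
grip_width: 85.5
t 3.7667 turn [ 0.7211 -1.4586  0.4366] n 0.23529126802914804 F [1.1 0.1 1.5] grip 85.49989566511923 pt [ 490.3046 -273.6806  169.3203] q [-0.06  0.25  0.59  2.27 -1.19  0.19  2.75]
slide mm [ 16.8 -70.9 105.9] rows 3.08 tcp [ 425. -323.  202.]
slide mm [-0. -0. 60.] rows 1.44 tcp [ 456. -338.  153.]
```

```bash
cat > fk.py <<'E'
from h import *
import itertools,json,os
from scipy.optimize import least_squares
def log():
    s=manip.observe(); open("log.jsonl","a").write(json.dumps([list(map(float,s[k])) for k in("q","tcp_pos","eef_rot")])+"\n")
AX="zyzyzyz"
def fk(q,sg,L):
    R=np.eye(3);p=np.zeros(3)
    for i in range(7):
        p=p+R@L[i]; R=R@Ro.from_euler(AX[i],sg[i]*q[i]).as_matrix()
    return R,p+R@L[7]
def data():
    D=[json.loads(l) for l in open("log.jsonl")]
    return [(np.array(q),np.array(p),Ro.from_quat(np.roll(e,-1)).as_matrix()) for q,p,e in D]
E
python3 - <<'E'
from fk import *
open("log.jsonl","w").write(json.dumps([[-1.3025,.418,-.0103,1.6141,.0047,1.1107,-.053],[190.5275,595.1236,404.0533],[0,.1543,.988,-.0006]])+"\n"+json.dumps([[-1.29,.01,.38,2.06,.70,1.05,-.13],[350,285.5,457.3],[.293,.206,.931,-.065]])+"\n"+json.dumps([[-.62,.07,1.02,2.31,-.3,.26,1.82],[397.7,-178.8,346.9],[.265,.193,.944,-.04]])+"\n")
log(); D=data(); res=[]
for sg in itertools.product((1,-1),repeat=7):
    M=[fk(q,sg,np.zeros((8,3)))[0] for q,_,_ in D]
    # R = B*M*T ; try B=Rz(k*90)
    for k in range(4):
        B=Ro.from_euler("z",90*k,degrees=True).as_matrix(); Ts=[(B@m).T@R for m,(_,_,R) in zip(M,D)]
        e=max(np.linalg.norm(Ts[0]-t) for t in Ts[1:]); res.append((e,sg,k,np.round(Ts[0],2).tolist()))
for r in sorted(res,key=lambda r:r[0])[:6]: print(r)
E
```

```text
(np.float64(0.012241250749733337), (-1, 1, -1, 1, -1, 1, -1), 0, [[-0.0, -1.0, 0.0], [1.0, -0.0, -0.0], [0.0, 0.0, 1.0]])
(np.float64(0.01224125074973341), (-1, -1, -1, -1, -1, -1, -1), 2, [[0.0, 1.0, -0.0], [-1.0, 0.0, 0.0], [0.0, 0.0, 1.0]])
(np.float64(0.7087608713811846), (1, -1, 1, -1, 1, -1, 1), 2, [[-0.58, -0.81, 0.0], [0.81, -0.58, 0.0], [0.0, 0.0, 1.0]])
(np.float64(0.7087608713811847), (1, 1, 1, 1, 1, 1, 1), 0, [[0.58, 0.81, -0.0], [-0.81, 0.58, -0.0], [0.0, 0.0, 1.0]])
(np.float64(0.7486096184571293), (1, 1, 1, 1, 1, 1, 1), 3, [[-0.81, 0.58, -0.0], [-0.58, -0.81, 0.0], [-0.0, 0.0, 1.0]])
(np.float64(0.7486096184571293), (1, -1, 1, -1, 1, -1, 1), 1, [[0.81, -0.58, 0.0], [0.58, 0.81, -0.0], [-0.0, 0.0, 1.0]])
```

```bash
cat >> fk.py <<'E'
SG=(-1,1,-1,1,-1,1,-1); T=np.array([[0,-1,0],[1,0,0],[0,0,1.]])
LO=np.array([-2.81,-.39,-1.27,.06,-1.19,.19,-2.82]);HI=np.array([2.81,2.02,1.25,2.57,4.33,2,2.82])
def fitL():
    A=[];b=[]
    for q,p,_ in data():
        cols=[]
        for j in range(24):
            L=np.zeros(24);L[j]=1; cols.append(fk(q,SG,L.reshape(8,3))[1])
        A.append(np.array(cols).T); b.append(p)
    w=np.array([.02 if j%3==2 else .1 for j in range(24)])
    A=np.vstack(A+[np.diag(w)]);b=np.r_[np.concatenate(b),np.zeros(24)]
    x=np.linalg.lstsq(A,b,rcond=None)[0]; return x.reshape(8,3),(A@x-b)[:-24]
def ik(R,p,L,q0,wm=.02):
    mid=(LO+HI)/2
    def f(q):
        r,x=fk(q,SG,L); return np.r_[(x-p)/100,Ro.from_matrix(R.T@r@T).as_rotvec()*3, wm*np.maximum(0,.15-np.minimum(q-LO,HI-q))*50*wm]
    s=least_squares(f,np.clip(q0,LO+.01,HI-.01),bounds=(LO,HI)); r,x=fk(s.x,SG,L)
    return s.x,np.linalg.norm(x-p),np.degrees(np.linalg.norm(Ro.from_matrix(R.T@r@T).as_rotvec())),np.min(np.minimum(s.x-LO,HI-s.x))
def best(psi,lean,pt,L,ahead=155,n=25):
    rng=np.random.default_rng(0);R=tool(psi,lean);b=None
    for i in range(n):
        r=ik(R,np.asarray(pt)-R[:,2]*ahead,L,rng.uniform(LO,HI))
        if r[1]<3 and r[2]<1 and(b is None or r[3]>b[3]): b=r
    return b
E
python3 - <<'E'
from fk import *
L,res=fitL(); print(np.round(L,0).tolist(),np.abs(res).max())
for name,pt,hs in(("place",mic(0,0,86),(-40,-20,5,30,50,185,215,155)),("gun",(660,-50,185),(11,191)),("pick",(536,-375,26),(-100,-60,-25,30,60,100,140,180,-140))):
  for ps in hs:
    for le in((30,) if name!="pick" else (30,)):
      # tool heading ps and its half-turn about z have same z only if y flipped
      for fl in(0,1):
        R=tool(ps,le)
        if fl: R=R@np.diag([-1,-1,1])
        rng=np.random.default_rng(1);b=None
        for i in range(12):
            r=ik(R,np.asarray(pt)-R[:,2]*155,L,rng.uniform(LO,HI))
            if r[1]<3 and r[2]<1 and(b is None or r[3]>b[3]): b=r
        if b: print(name,ps,le,fl,np.round(b[0],2),round(b[3],2))
E
```

```text
[[-3.0, 2.0, 140.0], [3.0, -7.0, 140.0], [-3.0, -7.0, 248.0], [4.0, -9.0, 248.0], [-8.0, -9.0, 231.0], [-1.0, -1.0, 231.0], [1.0, -1.0, 66.0], [-1.0, -2.0, 66.0]] 0.46695846234160854
place -40 30 0 [-0.1   0.7  -0.54  1.8   1.17  0.92 -0.48] 0.73
place -40 30 1 [ 0.21  0.91 -1.02  1.79  1.44  1.24  2.59] 0.23
place -20 30 0 [ 0.06  0.68 -0.68  1.91  1.36  0.78 -0.29] 0.59
place -20 30 1 [-0.85  0.64  0.51  1.93  0.3   0.29 -2.68] 0.1
place 5 30 0 [ 0.31  0.72 -0.86  1.97  1.52  0.61  0.08] 0.41
place 5 30 1 [-0.33  0.54 -0.04  1.99  0.95  0.19 -2.74] 0.0
place 30 30 0 [ 0.47  0.76 -0.93  1.96  1.32  0.41  0.76] 0.22
place 30 30 1 [ 0.39  0.7  -0.82  1.96  1.21  0.34 -2.32] 0.15
place 50 30 0 [ 0.62  0.9  -1.09  1.89  1.02  0.48  1.48] 0.18
place 50 30 1 [-0.07  0.58 -0.12  1.91 -0.83  0.37 -0.12] 0.18
place 185 30 0 [-0.26  0.97 -0.02  1.13 -0.08  1.55 -1.73] 0.45
place 185 30 1 [-0.25  0.96 -0.03  1.15 -0.07  1.55  1.4 ] 0.45
place 215 30 0 [-0.44  0.96  0.16  1.16  0.02  1.52 -1.28] 0.48
place 215 30 1 [-0.48  0.96  0.24  1.17 -0.04  1.52  1.9 ] 0.48
place 155 30 0 [-0.13  0.92 -0.
[... 774 characters left out ...]
.48] 0.27
pick 30 30 1 [ 1.08  0.78 -0.41  1.78 -0.44  0.53  0.12] 0.34
pick 60 30 0 [ 0.74  0.84  0.06  1.58 -0.67  0.99 -2.44] 0.38
pick 60 30 1 [ 1.03  0.87 -0.39  1.57 -0.28  0.89  0.43] 0.7
pick 100 30 0 [ 0.76  0.96 -0.09  1.32 -0.27  1.29 -2.15] 0.67
pick 100 30 1 [ 0.89  0.97 -0.32  1.32 -0.09  1.27  0.87] 0.73
pick 140 30 0 [ 0.65  1.02 -0.12  1.19  0.04  1.46 -1.72] 0.54
pick 140 30 1 [ 0.67  1.01 -0.16  1.2   0.06  1.45  1.4 ] 0.55
pick 180 30 0 [ 0.41  0.98  0.09  1.28  0.16  1.36 -1.16] 0.64
pick 180 30 1 [ 0.28  1.    0.32  1.29 -0.01  1.34  2.1 ] 0.66
pick -140 30 0 [ 0.27  0.87  0.14  1.51  0.4   1.06 -0.75] 0.87
pick -140 30 1 [ 0.64  0.9  -0.41  1.5   0.82  1.25  2.14] 0.68
```

```bash
python3 -m creep '[{"angular":[0,5,0],"slide":[-0.012,0,0],"claw":1},{"angular":[0,5,0],"slide":[-0.012,0,0],"claw":1},{"angular":[0,5,0],"slide":[-0.012,0,0],"claw":1},{"angular":[0,5,0],"slide":[-0.012,0,0],"claw":1},{"angular":[0,5,0],"slide":[-0.012,0,0],"claw":1},{"angular":[0,5,0],"slide":[-0.012,0,0],"claw":1},{"angular":[0,3,0],"slide":[-0.012,0,0],"claw":1},{"angular":[0,0,0],"slide":[0,0,0],"claw":1}]'
python3 - <<'E'
from fk import *
log(); plan(-100,0,[(480,-320,200)])
E
```

```text
time: 4.43
tcp_pos: [482.7, -264.3, 324.5]
eef_rot: [0.028, 0.203, 0.979, -0.001]
ft_force: [-0.3, -0.3, -0.4]
grip_width: 85.1
t 4.4333 turn [ 2.5508  2.318  76.5035] n 10.695690670376592 F [-0.3 -0.3 -0.4] grip 85.06071163927892 pt [ 491.1177 -266.3911  169.7275] q [-0.29  0.55  0.97  1.92 -0.59  0.93  2.12]
slide mm [-55.3   7.  -30.5] rows 1.52 tcp [ 480. -320.  355.]
```

```bash
python3 -m creep '[{"angular":[0.2,0.2,6.4],"slide":[0,0,0],"claw":1},{"angular":[0.2,0.2,6.4],"slide":[0,0,0],"claw":1},{"angular":[0.2,0.2,6.4],"slide":[0,0,0],"claw":1},{"angular":[0.2,0.2,6.4],"slide":[0,0,0],"claw":1},{"angular":[0.2,0.2,6.4],"slide":[0,0,0],"claw":1},{"angular":[0.2,0.2,6.4],"slide":[0,0,0],"claw":1},{"angular":[0.2,0.2,6.4],"slide":[0,0,0],"claw":1},{"angular":[0.2,0.2,6.4],"slide":[0,0,0],"claw":1},{"angular":[0.2,0.2,6.4],"slide":[0,0,0],"claw":1},{"angular":[0.2,0.2,6.4],"slide":[0,0,0],"claw":1},{"angular":[0.2,0.2,6.4],"slide":[0,0,0],"claw":1},{"angular":[0.2,0.2,6.4],"slide":[0,0,0],"claw":1}]'
python3 - <<'E'
from fk import *
log(); P=np.array([536.3,-375.5,26]); plan(-100,30,[P-90*tool(-100,30)[:,2],P])
E
```

```text
time: 5.43
tcp_pos: [479.9, -264.3, 324.1]
eef_rot: [0.0, 0.77, 0.638, 0.003]
ft_force: [-0.3, 0.0, 1.1]
grip_width: 85.2
t 5.4333 turn [  0.0652 -30.2646  -0.8311] n 4.2285062548468675 F [-0.3  0.   1.1] grip 85.16787090396276 pt [ 480.7418 -263.7636  169.1321] q [-0.41  0.71  1.21  1.91 -0.78  1.09  0.94]
slide mm [62.7 74.9 63. ] rows 2.79 tcp [ 558. -255.  238.]
slide mm [-0. -0. 90.] rows 2.16 tcp [ 550. -299.  160.]
```

```bash
cat >> fk.py <<'E'
def jac(q,L):
    R=np.eye(3);p=np.zeros(3);ax=[];og=[]
    for i in range(7):
        p=p+R@L[i]; a=R@(np.eye(3)["xyz".index(AX[i])])*SG[i]; ax.append(a);og.append(p); R=R@Ro.from_euler(AX[i],SG[i]*q[i]).as_matrix()
    e=p+R@L[7]; return np.array([np.r_[np.cross(a,e-o)/1000,a] for a,o in zip(ax,og)]).T
def solve(R,p,q,L,W=1.,null=0.,qn=None,lam=1e-3):
    for _ in range(12):
        r,x=fk(q,SG,L); r=r@T; err=np.r_[(p-x)/1000,r@Ro.from_matrix(r.T@R).as_rotvec()]
        J=jac(q,L)*W; Ji=J.T@np.linalg.inv(J@J.T+lam**2*np.eye(6)); dq=W*(Ji@err)
        if qn is not None: dq=dq+null*(np.eye(7)-Ji@J)@(qn-q)
        q=np.clip(q+dq,LO,HI)
    return q
def sim(q,rows,L,**k):
    r,p=fk(q,SG,L);R=r@T
    for a,s,n in rows:
        for _ in range(n):
            p=p+R@(np.array(s)*1000.); R=R@Ro.from_rotvec(np.radians(a)).as_matrix()
            q=solve(R,p,q,L,**k); r,p2=fk(q,SG,L); 
            p,R=p2,r@T
    return q
E
python3 - <<'E'
from fk import *
L,_=fitL()
q0=np.array([-1.3025,.418,-.0103,1.6141,.0047,1.1107,-.053])
mid=(LO+HI)/2
q3=data()[3][0]
S1=[((.36,-5.82,1.17),(0,0,0),6),((0,0,0),(-.0255,-.0212,.0114),10)]
S2=[((0,0,0),(-.0143,-.0309,.0134),11),((0,0,0),(.0047,-.0226,.0273),5)]
S4=[((0,5,0),(-.012,0,0),6),((0,3,0),(-.012,0,0),1)];S5=[((.2,.2,6.4),(0,0,0),12)]
print("act",[-1.29,.01,.38,2.06,.70,1.05,-.13],[-.62,.07,1.02,2.31,-.3,.26,1.82],"\n",np.round(data()[-2][0],2),np.round(data()[-1][0],2))
for nm,k in(("pinv",{}),("null mid",dict(null=.02,qn=mid)),("null0",dict(null=.02,qn=q0)),):
    a=sim(q0,S1,L,**k); print(nm,np.round(a,2),np.round(sim(np.array([-1.29,.01,.38,2.06,.70,1.05,-.13]),S2,L,**k),2),"\n",np.round(sim(q3,S4,L,**k),2),np.round(sim(data()[-2][0],S5,L,**k),2))
E
```

```text
act [-1.29, 0.01, 0.38, 2.06, 0.7, 1.05, -0.13] [-0.62, 0.07, 1.02, 2.31, -0.3, 0.26, 1.82] 
 [-0.29  0.55  0.97  1.92 -0.59  0.93  2.12] [-0.41  0.71  1.21  1.91 -0.78  1.09  0.94]
pinv [-1.29  0.01  0.38  2.06  0.7   1.04 -0.13] [0.14 0.15 0.17 2.31 0.15 0.19 1.45] 
 [-0.27  0.57  0.97  1.89 -0.57  0.98  2.11] [-0.43  0.75  1.25  1.9  -0.81  1.12  0.97]
null mid [-0.4   0.04 -0.53  2.03  0.72  1.06 -0.15] [ 0.58  0.2  -0.12  2.27  0.12  0.19  1.49] 
 [ 0.7   0.4  -0.3   1.86  0.14  0.89  1.48] [ 0.6   0.39 -0.2   1.87  0.09  0.89  0.18]
null0 [-1.15  0.01  0.24  2.06  0.7   1.04 -0.13] [ 0.25  0.2   0.25  2.28 -0.66  0.19  2.24] 
 [ 0.15  0.4   0.38  1.88 -0.2   0.89  1.78] [-0.02  0.43  0.58  1.89 -0.3   0.91  0.53]
```

```bash
cat >> fk.py <<'E'
def path(q,way,L,ahead=155,n=12,tr=False):
    "way: (psi,lean,point[,flip]); returns q, worst joint margin, worst pose error"
    m=9;e=0;out=[]
    for w in way:
        r,p0=fk(q,SG,L);R0=r@T; R1=tool(w[0],w[1])
        if len(w)>3 and w[3]: R1=R1@np.diag([-1,-1,1])
        rv=Ro.from_matrix(R0.T@R1).as_rotvec(); p1=np.asarray(w[2],float)-R1[:,2]*ahead
        for i in range(1,n+1):
            R=R0@Ro.from_rotvec(rv*i/n).as_matrix();p=p0+(p1-p0)*i/n; q=solve(R,p,q,L); r,x=fk(q,SG,L)
            e=max(e,np.linalg.norm(x-p)+100*np.linalg.norm(r@T-R)); m=min(m,np.min(np.minimum(q-LO,HI-q)))
        out.append(np.round(q,2))
    return (q,m,e,out)
E
cat > s.py <<'E'
from fk import *
L,_=fitL(); q0=np.array(manip.observe()["q"]);P=np.array([536.3,-375.5,26]);res=[]
for pp in range(-160,170,20):
  for lean in(27,33):
    u=-tool(pp,lean)[:,2]
    a=path(q0,[(-100,0,(491,-290,200)),(pp,lean,P+90*u),(pp,lean,P)],L,n=8)
    if a[2]>3: continue
    for ps in(-35,-20,-5,10,25,40):
        v=-tool(ps,lean)[:,2]; G=mic(0,0,86)
        b=path(a[0],[(pp,lean,P+200*u),((pp+ps)/2,lean,(550,-100,280)),(ps,lean,G+100*v),(ps,lean,G)],L,n=8)
        res.append((min(a[1],b[1])-b[2]*.05,pp,ps,lean,round(a[1],2),round(b[1],2),round(b[2],1),b[0]))
for r in sorted(res,key=lambda r:-r[0])[:10]: print(*r[1:7],np.round(r[7],2))
E
time python3 s.py
```

```text
-160 -35 27 0.0 0.0 0.5 [-1.02  0.75  0.74  1.84 -0.14  0.47  0.59]
-160 -20 27 0.0 0.0 0.6 [-0.92  0.67  0.62  1.91 -0.1   0.33  0.85]
-140 -35 27 0.0 0.0 0.7 [-1.02  0.75  0.74  1.84 -0.15  0.47  0.6 ]
-160 -35 33 0.0 0.0 0.7 [-1.09  0.78  0.79  1.88 -0.01  0.39  0.42]
-160 -5 27 0.0 0.0 0.9 [-0.75  0.6   0.45  1.95 -0.12  0.23  1.17]
-140 -20 27 0.0 0.0 0.9 [-0.92  0.67  0.63  1.91 -0.11  0.33  0.85]
-120 -35 27 0.0 0.0 0.9 [-1.02  0.75  0.75  1.84 -0.15  0.47  0.6 ]
-160 -20 33 0.0 0.0 1.1 [-1.    0.69  0.68  1.96  0.08  0.22  0.62]
-140 -35 33 0.0 0.0 1.1 [-1.09  0.78  0.79  1.88  0.    0.39  0.42]
-120 -20 27 0.0 0.0 1.2 [-0.92  0.67  0.63  1.91 -0.12  0.33  0.86]
real	0m19.297s
user	0m19.748s
sys	0m0.037s
```

```bash
cat > s2.py <<'E'
from fk import *
L,_=fitL(); q0=np.array(manip.observe()["q"]);res=[]
X=(481,-264,170)
for h1 in range(-220,21,40):
  for l1 in(0,25,40):
    for h2 in range(-220,21,40):
      for l2 in(0,25,40):
        if abs(h1+100)+abs(h2-h1)+abs(h2+100)>330: continue
        a=path(q0,[(h1,l1,X),(h2,l2,X),(-100,0,X)],L,n=6)
        if a[2]<5: res.append((a[0][2],h1,l1,h2,l2,round(a[1],2),round(a[2],2),np.round(a[0],2)))
for r in sorted(res,key=lambda r:r[0])[:5]: print(*r)
for X1 in((450,-500,170),(350,-580,200),(600,-400,200),(650,-250,250),(480,-264,60),(620,-100,400)):
  a=path(q0,[(-100,0,X1),(-100,0,X)],L,n=8); print(X1,np.round(a[0],2),round(a[2],2))
E
python3 s2.py
```

```text
0.16486238058944785 -140 40 20 25 0.0 2.17 [ 0.31  0.38  0.16  1.88 -0.08  0.89  0.34]
0.23537839421199735 -60 25 20 40 0.0 4.9 [ 0.25  0.38  0.24  1.88 -0.11  0.89  0.37]
0.3116506772486467 -140 25 20 25 0.0 4.75 [ 0.19  0.39  0.31  1.89 -0.15  0.89  0.4 ]
0.5958912394152172 -140 40 -20 25 0.0 2.17 [-0.03  0.43  0.6   1.89 -0.3   0.91  0.54]
0.6298663120251193 -220 0 -220 40 0.0 1.78 [-0.06  0.44  0.63  1.9  -0.32  0.91  0.55]
(450, -500, 170) [-0.41  0.71  1.21  1.91 -0.76  1.09  0.94] 0.0
(350, -580, 200) [-0.41  0.71  1.21  1.91 -0.76  1.09  0.94] 0.0
(600, -400, 200) [-0.42  0.71  1.21  1.91 -0.77  1.09  0.94] 0.0
(650, -250, 250) [-0.42  0.72  1.21  1.91 -0.77  1.09  0.94] 0.0
(480, -264, 60) [-0.42  0.72  1.21  1.91 -0.77  1.09  0.94] 0.0
(620, -100, 400) [-0.37  0.64  1.11  1.9  -0.67  1.03  0.86] 0.49
```

```bash
cat > s3.py <<'E'
from fk import *
L,_=fitL(); q0=np.array(manip.observe()["q"]);P=np.array([536.3,-375.5,26]);res=[]
g=np.radians(11); O=np.array([690.5,-44.5,130]); gd=np.array([-.479*np.cos(g),-.479*np.sin(g),.878]); gy=np.array([-np.sin(g),np.cos(g),0]); GP=O+64*gd+5.5*gy
for pp in(-180,-160,-140,-120):
  for lean in(27,33):
    u=-tool(pp,lean)[:,2]
    a=path(q0,[(pp,lean,P+90*u),(pp,lean,P)],L,n=6)
    for ps in(-35,-20,-5,10):
      v=-tool(ps,lean)[:,2]; G=mic(0,0,86)
      b=path(a[0],[(pp,lean,P+200*u),((pp+ps)/2,lean,(550,-100,280)),(ps,lean,G+100*v),(ps,lean,G)],L,n=6)
      for hb in(-35,-20,-5,10):
        c=path(b[0],[(ps,lean,G+120*v),(hb,30,mic(-110,175,200)),(hb,30,mic(-110,175,100)),(hb,30,mic(-90,60,100)),(hb,30,mic(-20,-45,97)),(hb,30,mic(-100,-45,160))],L,n=6,ahead=173)
        d=path(c[0],[(11,28.6,GP+120*gd),(11,28.6,GP)],L,n=6)
        res.append((max(a[2],b[2],c[2],d[2]),pp,lean,ps,hb,*[round(x[2],1) for x in(a,b,c,d)],*[round(x[1],2) for x in(b,c,d)],b[3][-1],d[3][-1]))
for r in sorted(res,key=lambda r:r[0])[:8]: print(*r[1:])
E
python3 s3.py
```

```text
-180 27 -35 -35 0.4 0.4 0.0 0.0 0.0 0.22 0.21 [-1.02  0.75  0.74  1.84 -0.14  0.47  0.59] [-0.2   0.39  0.33  1.95 -0.66  0.42  2.4 ]
-180 27 -35 -20 0.4 0.4 0.0 0.0 0.0 0.07 0.15 [-1.02  0.75  0.74  1.84 -0.14  0.47  0.59] [-0.17  0.38  0.3   1.95 -0.64  0.41  2.38]
-180 27 -20 -35 0.4 0.5 0.0 0.0 0.0 0.17 0.21 [-0.92  0.67  0.62  1.91 -0.1   0.33  0.84] [-0.2   0.39  0.33  1.95 -0.66  0.42  2.4 ]
-180 27 -20 -20 0.4 0.5 0.0 0.0 0.0 0.07 0.15 [-0.92  0.67  0.62  1.91 -0.1   0.33  0.84] [-0.17  0.38  0.3   1.95 -0.64  0.41  2.38]
-180 33 -35 -35 0.4 0.5 0.0 0.0 0.0 0.22 0.21 [-1.1   0.79  0.79  1.88 -0.01  0.39  0.43] [-0.19  0.38  0.32  1.95 -0.65  0.42  2.4 ]
-180 33 -35 -20 0.4 0.5 0.0 0.0 0.0 0.07 0.15 [-1.1   0.79  0.79  1.88 -0.01  0.39  0.43] [-0.16  0.38  0.29  1.95 -0.63  0.41  2.37]
-160 27 -35 -35 0.5 0.6 0.0 0.0 0.0 0.22 0.21 [-1.02  0.75  0.74  1.84 -0.14  0.47  0.59] [-0.2   0.39  0.34  1.95 -0.67  0.42  2.41]
-160 27 -35 -20 0.5 0.6 0.0 0.0 0.0 0.07 0.15 [-1.02  0.75  0.74  1.84 -0.14  0.47  0.59] [-0.18  0.38  0.31  1.95 -0.64  0.41  2.38]
```

Run:
```python
from h import *
P=np.array([536.3,-375.5,26]); plan(-160,30,[P-80*tool(-160,30)[:,2],P])
```

```text
t 5.4333 turn [ 15.6037 -27.6398  57.8028] n 9.210040901686465 F [-0.3  0.   1.1] grip 85.16787090396276 pt [ 480.7418 -263.7636  169.1321] q [-0.41  0.71  1.21  1.91 -0.78  1.09  0.94]
slide mm [162.1 123.8  15.7] rows 4.9 tcp [ 647. -335.  230.]
slide mm [ 0.  0. 80.] rows 1.92 tcp [ 609. -349.  160.]
```

```bash
python3 -m creep '[{"angular":[1.56,-2.76,5.78],"slide":[0,0,0],"claw":0.75},{"angular":[1.56,-2.76,5.78],"slide":[0,0,0],"claw":0.75},{"angular":[1.56,-2.76,5.78],"slide":[0,0,0],"claw":0.75},{"angular":[1.56,-2.76,5.78],"slide":[0,0,0],"claw":0.75},{"angular":[1.56,-2.76,5.78],"slide":[0,0,0],"claw":0.75},{"angular":[1.56,-2.76,5.78],"slide":[0,0,0],"claw":0.75},{"angular":[1.56,-2.76,5.78],"slide":[0,0,0],"claw":0.75},{"angular":[1.56,-2.76,5.78],"slide":[0,0,0],"claw":0.75},{"angular":[1.56,-2.76,5.78],"slide":[0,0,0],"claw":0.75},{"angular":[1.56,-2.76,5.78],"slide":[0,0,0],"claw":0.75},{"angular":[0,0,0],"slide":[0.0232,0.0177,0.0022],"claw":0.75},{"angular":[0,0,0],"slide":[0.0232,0.0177,0.0022],"claw":0.75},{"angular":[0,0,0],"slide":[0.0232,0.0177,0.0022],"claw":0.75},{"angular":[0,0,0],"slide":[0.0232,0.0177,0.0022],"claw":0.75},{"angular":[0,0,0],"slide":[0.0232,0.0177,0.0022],"claw":0.75},{"angular":[0,0,0],"slide":[0.0232,0.0177,0.0022],"claw":0.75},{"angular":[0,0,0],"slide":[0.0232,0.0177,0.0022],"claw":0.75},{"angular":[0,0,0],"slide":[0,0,0],"claw":0.75}]'
python3 - <<'E'
from fk import *
log(); P=np.array([536.3,-375.5,26]); plan(-160,30,[P-80*tool(-160,30)[:,2],P])
E
```

```text
time: 6.93
tcp_pos: [650.9, -334.4, 227.6]
eef_rot: [0.047, 0.951, 0.171, -0.254]
ft_force: [-0.0, 0.6, -0.3]
grip_width: 63.8
t 6.9333 turn [0.383  0.002  0.3072] n 0.06857631286852083 F [-0.   0.6 -0.3] grip 63.76383876797028 pt [ 578.4675 -361.854    93.395 ] q [-0.15  1.16  1.04  1.3  -0.49  1.4  -0.41]
slide mm [-4.7 -0.6  0.5] rows 0.11 tcp [ 647. -335.  230.]
slide mm [ 0.  0. 80.] rows 1.92 tcp [ 609. -349.  160.]
```

```bash
python3 -m creep '[{"angular":[0,0,0],"slide":[-0.0047,-0.0006,0.0005],"claw":0.75},{"angular":[0,0,0],"slide":[0,0,0.020],"claw":0.75},{"angular":[0,0,0],"slide":[0,0,0.020],"claw":0.75},{"angular":[0,0,0],"slide":[0,0,0.020],"claw":0.75},{"angular":[0,0,0],"slide":[0,0,0.012],"claw":0.75},{"angular":[0,0,0],"slide":[0,0,0.008],"claw":0.75},{"angular":[0,0,0],"slide":[0,0,0],"claw":0.75}]'
python3 - <<'E'
from h import *
P=np.array([536.3,-375.5,26]); plan(-160,30,[P])
a=manip.snapshot("top")[195:295,360:494];b=manip.snapshot("side")[280:380,260:394]
cv2.imwrite("pics/pick.png",cv2.resize(np.hstack([a,b]),None,fx=2.98,fy=2.98,interpolation=cv2.INTER_CUBIC))
print(proj("top",P),proj("side",P))
E
```

```text
time: 7.52
tcp_pos: [605.8, -349.8, 161.8]
eef_rot: [0.045, 0.951, 0.17, -0.254]
ft_force: [-0.4, 0.1, 0.0]
grip_width: 64.1
t 7.5167 turn [ 0.115  -0.1041  0.2978] n 0.046892681766258056 F [-0.4  0.1  0. ] grip 64.1252103835108 pt [ 533.3495 -376.5509   27.3958] q [-0.14  1.2   1.01  1.42 -0.52  1.26 -0.37]
slide mm [ 3.7  0.3 -0.4] rows 0.09 tcp [ 609. -349.  160.]
[426.697  229.9237] [341.9763 334.6278]
```

View pics/pick.png

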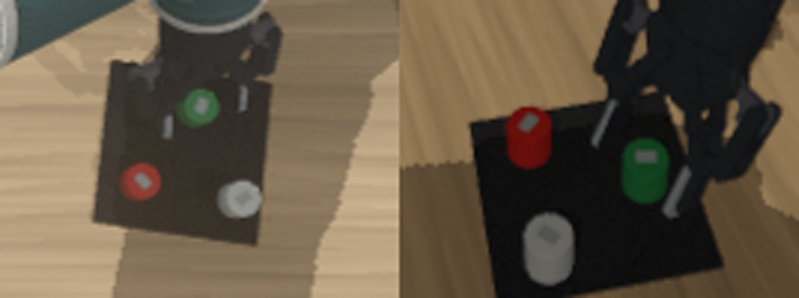

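The puck at (201,106) sits midway between the pad tips at (167,126) and (242,98), and the other pucks are clear. I'll close on it and lift.

```bash
python3 -m creep '[{"angular":[0,0,0],"slide":[0.0037,0,0],"claw":0.75},{"angular":[0,0,0],"slide":[0,0,0],"claw":0},{"angular":[0,0,0],"slide":[0,0,0],"claw":0},{"angular":[0,0,0],"slide":[0,0,0],"claw":0},{"angular":[0,0,0],"slide":[0,0,0],"claw":0},{"angular":[0,0,0],"slide":[0,0,0],"claw":0},{"angular":[0,0,0],"slide":[0,0,0],"claw":0},{"angular":[0,0,0],"slide":[0,0,0],"claw":0}]' 40
python3 - <<'E'
from h import *
R,p,s=cur(); print(s["grip_width"],s["ft_force"],"up 60 in tool:",R.T@[0,0,60], "grasp pt",p+R[:,2]*155)
E
```

```text
time: 8.28
tcp_pos: [609.9, -349.3, 160.5]
eef_rot: [0.045, 0.951, 0.171, -0.253]
ft_force: [2.7, 0.7, 5.6]
grip_width: 30.8
30.815847435690113 [2.6532 0.6633 5.644 ] up 60 in tool: [-29.8113  -0.052  -52.07  ] grasp pt [ 537.6459 -376.0121   25.944 ]
```

```bash
python3 -m creep '[{"angular":[0,0,0],"slide":[-0.005,0,-0.0087],"claw":0},{"angular":[0,0,0],"slide":[-0.0149,0,-0.026],"claw":0},{"angular":[0,0,0],"slide":[-0.0149,0,-0.026],"claw":0},{"angular":[0,0,0],"slide":[-0.0149,0,-0.026],"claw":0},{"angular":[0,0,0],"slide":[-0.0149,0,-0.026],"claw":0},{"angular":[0,0,0],"slide":[-0.0149,0,-0.026],"claw":0},{"angular":[0,0,0],"slide":[0,0,0],"claw":0}]'
cat > s4.py <<'E'
from fk import *
log();L,r=fitL(); print("fit",np.abs(r).max()); q=np.array(manip.observe()["q"])
G=mic(0,0,86);v=-tool(-25,30)[:,2]
for via in((480,-150,250),(500,-150,320),(520,-200,330)):
    print(path(q,[(-25,30,via),(-25,30,G+100*v),(-25,30,G)],L)[1:])
plan(-25,30,[(500,-150,280),G+100*v,G])
E
python3 s4.py
```

```text
time: 8.87
tcp_pos: [609.5, -350.6, 326.5]
eef_rot: [0.047, 0.952, 0.17, -0.251]
ft_force: [-0.2, -1.2, -0.0]
grip_width: 30.9
fit 0.6683035629372398
(np.float64(0.03948649976204077), np.float64(4.765846369111367e-13), [array([-1.08, -0.16,  1.19,  2.29,  0.66,  0.49,  0.76]), array([-1.21,  0.55,  0.85,  1.96,  0.03,  0.47,  0.6 ]), array([-1.  ,  0.71,  0.69,  1.91, -0.04,  0.32,  0.66])])
(np.float64(0.0), np.float64(0.015677622058418696), [array([-1.1 , -0.3 ,  1.1 ,  2.16,  0.72,  0.74,  0.73]), array([-1.22,  0.56,  0.87,  1.96, -0.  ,  0.47,  0.63]), array([-1.01,  0.71,  0.71,  1.91, -0.07,  0.32,  0.69])])
(np.float64(0.12123215204107551), np.float64(4.2662203217756236e-13), [array([-0.77, -0.08,  1.01,  2.07,  0.28,  0.61,  1.2 ]), array([-1.09,  0.49,  0.68,  1.96,  0.25,  0.49,  0.41]), array([-0.92,  0.67,  0.59,  1.91,  0.2 ,  0.33,  0.45])])
t 8.8667 turn [ -66.8587    0.0717 -116.9136] n 18.81014493487755 F [-0.2 -1.2 -0. ] grip 30.901969589852587 pt [ 537.8675 -377.7069  191.7771] q [-0.17  1.02  1.12  1.36 -0.42  1.46 -0.33]
slide mm [ 182.7  135.5 -206.7] rows 7.37 tcp [ 430. -117.  414.]
slide mm [ 99.  354.1  66.9] rows 8.96 tcp [532. 226. 307.]
slide mm [ -0.   0. 100.] rows 2.4 tcp [577. 205. 220.]
```

```bash
cat > s5.py <<'E'
from fk import *
L,r=fitL(); q=np.array(manip.observe()["q"]); G=mic(0,0,86);v=-tool(-25,30)[:,2]; z1=tool(-160,30)[:,2];z2=tool(-25,30)[:,2]
for tcp in((610,-350,326),(520,-300,380),(480,-250,400),(560,-150,400),(540,0,400)):
    t=np.array(tcp,float); a=path(q,[(-160,30,t+155*z1),(-25,30,t+155*z2),(-25,30,G+100*v),(-25,30,G)],L,n=20); print(tcp,round(a[1],2),round(a[2],2),a[3])
E
python3 s5.py
```

```text
(610, -350, 326) 0.12 0.0 [array([-0.17,  1.03,  1.12,  1.36, -0.41,  1.47, -0.34]), array([ 0.39,  0.54,  0.12,  1.67, -0.21,  0.42,  1.78]), array([-1.18,  0.53,  0.81,  1.96,  0.08,  0.48,  0.56]), array([-0.98,  0.7 ,  0.67,  1.91,  0.02,  0.32,  0.61])]
(520, -300, 380) 0.01 0.0 [array([-0.36,  0.86,  1.24,  1.63, -0.32,  1.41, -0.3 ]), array([ 0.24,  0.31,  0.28,  1.89, -0.25,  0.44,  1.82]), array([-1.1 ,  0.49,  0.7 ,  1.96,  0.24,  0.49,  0.43]), array([-0.93,  0.67,  0.6 ,  1.91,  0.18,  0.33,  0.47])]
(480, -250, 400) 0.0 0.14 [array([-0.5 ,  0.71,  1.25,  1.76, -0.21,  1.39, -0.4 ]), array([ 0.01,  0.18,  0.46,  2.01, -0.19,  0.44,  1.73]), array([-1.04,  0.47,  0.61,  1.95,  0.33,  0.5 ,  0.35]), array([-0.89,  0.66,  0.54,  1.91,  0.29,  0.33,  0.38])]
(560, -150, 400) 0.0 0.05 [array([-0.62,  0.81,  1.25,  1.63, -0.33,  1.54, -0.52]), array([-0.29,  0.27,  0.55,  1.93, -0.06,  0.47,  1.39]), array([-1.14,  0.51,  0.75,  1.96,  0.17,  0.48,  0.48]), array([-0.95,  0.69,  0.63,  1.91,  0.11,  0.32,  0.53])]
(540, 0, 400) 0.0 0.07 [array([-0.91,  0.75,  1.25,  1.72, -0.35,  1.6 , -0.75]), array([-0.79,  0.23,  0.77,  2.01,  0.18,  0.51,  0.92]), array([-1.14,  0.51,  0.75,  1.96,  0.16,  0.48,  0.49]), array([-0.96,  0.69,  0.63,  1.91,  0.1 ,  0.32,  0.54])]
```

```bash
python3 -m creep '[{"angular":[-3.34,0,-5.85],"slide":[0,0,0],"claw":0},{"angular":[-3.34,0,-5.85],"slide":[0,0,0],"claw":0},{"angular":[-3.34,0,-5.85],"slide":[0,0,0],"claw":0},{"angular":[-3.34,0,-5.85],"slide":[0,0,0],"claw":0},{"angular":[-3.34,0,-5.85],"slide":[0,0,0],"claw":0},{"angular":[-3.34,0,-5.85],"slide":[0,0,0],"claw":0},{"angular":[-3.34,0,-5.85],"slide":[0,0,0],"claw":0},{"angular":[-3.34,0,-5.85],"slide":[0,0,0],"claw":0},{"angular":[-3.34,0,-5.85],"slide":[0,0,0],"claw":0},{"angular":[-3.34,0,-5.85],"slide":[0,0,0],"claw":0},{"angular":[-3.34,0,-5.85],"slide":[0,0,0],"claw":0},{"angular":[-3.34,0,-5.85],"slide":[0,0,0],"claw":0},{"angular":[-3.34,0,-5.85],"slide":[0,0,0],"claw":0},{"angular":[-3.34,0,-5.85],"slide":[0,0,0],"claw":0},{"angular":[-3.34,0,-5.85],"slide":[0,0,0],"claw":0},{"angular":[-3.34,0,-5.85],"slide":[0,0,0],"claw":0},{"angular":[-3.34,0,-5.85],"slide":[0,0,0],"claw":0},{"angular":[-3.34,0,-5.85],"slide":[0,0,0],"claw":0},{"angular":[-3.34,0,-5.85],"slide":[0,0,0],"claw":0},{"angular":[-3.34,0,-5.85],"slide":[0,0,0],"claw":0}]'
cat > s4.py <<'E'
from fk import *
log();L,r=fitL(); print("fit",np.abs(r).max()); q=np.array(manip.observe()["q"])
G=mic(0,0,86);v=-tool(-25,30)[:,2]
for via in((500,-150,280),(540,-180,280),(540,-180,320)):
    print(path(q,[(-25,30,via),(-25,30,G+100*v),(-25,30,G)],L)[1:])
plan(-25,30,[(540,-180,280),G+100*v,G])
E
python3 s4.py
```

```text
time: 10.53
tcp_pos: [609.2, -349.6, 320.6]
eef_rot: [0.25, 0.206, 0.945, -0.055]
ft_force: [0.3, -0.5, -1.8]
grip_width: 30.8
fit 0.8690281902164543
(np.float64(0.19214204675663665), np.float64(3.2234078188572174e-13), [array([-0.15, -0.04,  0.3 ,  2.2 ,  0.32,  0.5 ,  1.04]), array([-0.6 ,  0.4 ,  0.06,  1.94,  0.74,  0.62,  0.01]), array([-0.58,  0.59,  0.13,  1.9 ,  0.83,  0.46, -0.07])])
(np.float64(0.20747091209904744), np.float64(3.7337173485792746e-13), [array([-0.1 ,  0.06,  0.32,  2.1 ,  0.19,  0.48,  1.2 ]), array([-0.7 ,  0.41,  0.18,  1.95,  0.67,  0.59,  0.07]), array([-0.66,  0.6 ,  0.24,  1.91,  0.73,  0.42,  0.01])])
(np.float64(0.22461327036289697), np.float64(5.014234133739422e-13), [array([-0.06,  0.01,  0.27,  2.05,  0.2 ,  0.58,  1.21]), array([-0.61,  0.4 ,  0.07,  1.94,  0.74,  0.62,  0.02]), array([-0.58,  0.59,  0.14,  1.9 ,  0.83,  0.46, -0.06])])
t 10.5333 turn [ 0.1374 -0.3392  0.3725] n 0.07293590104065277 F [ 0.3 -0.5 -1.8] grip 30.751394133904423 pt [ 678.8254 -381.7124  185.9016] q [ 0.4   0.54  0.11  1.67 -0.2   0.42  1.79]
slide mm [ 136.7  124.5 -187. ] rows 6.31 tcp [ 470. -147.  414.]
slide mm [141.3 364.4  42.4] rows 9.43 tcp [532. 226. 307.]
slide mm [ -0.   0. 100.] rows 2.4 tcp [577. 205. 220.]
```

```bash
python3 -m creep '[{"angular":[0,0,0],"slide":[0.0171,0.0156,-0.0234],"claw":0},{"angular":[0,0,0],"slide":[0.0171,0.0156,-0.0234],"claw":0},{"angular":[0,0,0],"slide":[0.0171,0.0156,-0.0234],"claw":0},{"angular":[0,0,0],"slide":[0.0171,0.0156,-0.0234],"claw":0},{"angular":[0,0,0],"slide":[0.0171,0.0156,-0.0234],"claw":0},{"angular":[0,0,0],"slide":[0.0171,0.0156,-0.0234],"claw":0},{"angular":[0,0,0],"slide":[0.0171,0.0156,-0.0234],"claw":0},{"angular":[0,0,0],"slide":[0.0171,0.0156,-0.0234],"claw":0},{"angular":[0,0,0],"slide":[0,0,0],"claw":0}]'
python3 s4.py|tail -4
```

```text
time: 11.28
tcp_pos: [468.5, -144.0, 416.9]
eef_rot: [0.25, 0.207, 0.944, -0.054]
ft_force: [2.1, -0.5, 0.7]
grip_width: 30.8
t 11.2833 turn [ 0.1947 -0.3136  0.1619] n 0.05629211528146014 F [ 2.1 -0.5  0.7] grip 30.756106324242513 pt [ 538.2563 -176.0014  282.2506] q [-0.11  0.05  0.32  2.1   0.19  0.49  1.21]
slide mm [-0.9 -2.4  3.6] rows 0.1 tcp [ 470. -147.  414.]
slide mm [141.3 364.4  42.4] rows 9.43 tcp [532. 226. 307.]
slide mm [ -0.   0. 100.] rows 2.4 tcp [577. 205. 220.]
```

```bash
python3 -m creep '[{"angular":[0,0,0],"slide":[0.0108,0.0278,0.0035],"claw":0},{"angular":[0,0,0],"slide":[0.0108,0.0278,0.0035],"claw":0},{"angular":[0,0,0],"slide":[0.0108,0.0278,0.0035],"claw":0},{"angular":[0,0,0],"slide":[0.0108,0.0278,0.0035],"claw":0},{"angular":[0,0,0],"slide":[0.0108,0.0278,0.0035],"claw":0},{"angular":[0,0,0],"slide":[0.0108,0.0278,0.0035],"claw":0},{"angular":[0,0,0],"slide":[0.0108,0.0278,0.0035],"claw":0},{"angular":[0,0,0],"slide":[0.0108,0.0278,0.0035],"claw":0},{"angular":[0,0,0],"slide":[0.0108,0.0278,0.0035],"claw":0},{"angular":[0,0,0],"slide":[0.0108,0.0278,0.0035],"claw":0},{"angular":[0,0,0],"slide":[0.0108,0.0278,0.0035],"claw":0},{"angular":[0,0,0],"slide":[0.0108,0.0278,0.0035],"claw":0},{"angular":[0,0,0],"slide":[0.0108,0.0278,0.0035],"claw":0},{"angular":[0,0,0],"slide":[0,0,0],"claw":0}]'
python3 - <<'E'
from fk import *
log(); G=mic(0,0,86); plan(-25,30,[G+[0,0,25],G+[0,0,6],G])
a=manip.snapshot("top")[120:270,120:320];b=manip.snapshot("side")[130:230,235:368]
cv2.imwrite("pics/pre.png",np.hstack([cv2.resize(a,(400,300),interpolation=2),cv2.resize(b,(399,300),interpolation=2)]))
E
```

```text
time: 12.45
tcp_pos: [532.2, 227.5, 304.5]
eef_rot: [0.249, 0.206, 0.945, -0.054]
ft_force: [-0.6, 0.4, -2.0]
grip_width: 30.5
t 12.45 turn [ 0.1961 -0.4808  0.3538] n 0.08776328871127348 F [-0.6  0.4 -2. ] grip 30.48858620443857 pt [601.6805 195.7419 169.5933] q [-0.7   0.41  0.19  1.94  0.65  0.59  0.08]
slide mm [-14.2  -1.7  76.6] rows 1.87 tcp [577. 205. 245.]
slide mm [ 9.5  0.  16.5] rows 0.46 tcp [577. 205. 226.]
slide mm [3.  0.  5.2] rows 0.14 tcp [577. 205. 220.]
```

View pics/pre.png

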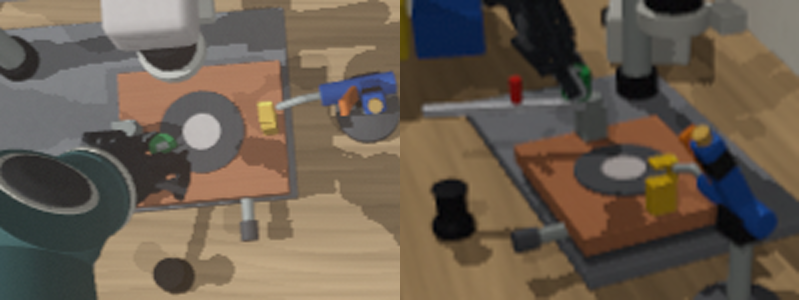

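The top crop shows the green puck held at about (162,142), with the spot at (203,131), and the bar and knob untouched. I'll lower it above the spot.

```bash
python3 -m creep '[{"angular":[0.2,-0.48,0.35],"slide":[0,0,0],"claw":0},{"angular":[0,0,0],"slide":[-0.0024,-0.0003,0.0128],"claw":0},{"angular":[0,0,0],"slide":[-0.0024,-0.0003,0.0128],"claw":0},{"angular":[0,0,0],"slide":[-0.0024,-0.0003,0.0128],"claw":0},{"angular":[0,0,0],"slide":[-0.0024,-0.0003,0.0128],"claw":0},{"angular":[0,0,0],"slide":[-0.0024,-0.0003,0.0128],"claw":0},{"angular":[0,0,0],"slide":[-0.0024,-0.0003,0.0128],"claw":0},{"angular":[0,0,0],"slide":[0,0,0],"claw":0},{"angular":[0,0,0],"slide":[0,0,0],"claw":0}]'
python3 - <<'E'
from fk import *
log(); G=mic(0,0,86)+[-1,.4,0]; plan(-25,30,[G+[0,0,6],G])
for n in("top","side"):
    im=manip.snapshot(n); 
    for c,lo,hi in(("green",(45,80,30),(85,255,255)),("white",(0,0,150),(180,40,255))):
        b=(190,160,250,215) if n=="top" else (280,150,340,205)
        for x in blobs(im,lo,hi,b)[0][:2]: print(n,c,*x)
    cv2.imwrite(f"pics/pre2{n}.png",im)
print(proj("top",[646.6,171.9,104]),proj("side",[646.6,171.9,104]))
E
```

```text
time: 13.3
tcp_pos: [578.0, 198.5, 246.0]
eef_rot: [0.253, 0.212, 0.942, -0.058]
ft_force: [-0.3, -0.5, -0.6]
grip_width: 30.9
t 13.3 turn [-0.2597  0.0457 -0.2834] n 0.054066274328841944 F [-0.3 -0.5 -0.6] grip 30.914476088843493 pt [648.0746 165.1063 111.8086] q [-0.65  0.55  0.23  1.9   0.69  0.47  0.07]
slide mm [13.6  5.2 15. ] rows 0.5 tcp [576. 205. 226.]
slide mm [3.  0.  5.2] rows 0.14 tcp [576. 205. 220.]
top green [219. 177.] 42 [214 174  12   8]
side green [312.8 172. ] 21 [310 169   5   8]
side white [307.8 185.8] 31 [303 184  13   4]
[217.6183 181.8797] [308.2268 174.6245]
```

```bash
python3 -m creep '[{"angular":[-0.26,0,-0.28],"slide":[0,0,0],"claw":0},{"angular":[0,0,0],"slide":[0.0034,0.0013,0.0037],"claw":0},{"angular":[0,0,0],"slide":[0.0034,0.0013,0.0037],"claw":0},{"angular":[0,0,0],"slide":[0.0034,0.0013,0.0037],"claw":0},{"angular":[0,0,0],"slide":[0.0034,0.0013,0.0037],"claw":0},{"angular":[0,0,0],"slide":[0,0,0],"claw":0},{"angular":[0,0,0],"slide":[0,0,0],"claw":0}]'
python3 - <<'E'
from fk import *
log(); G=mic(0,0,86)+[-1,.4,0]; plan(-25,30,[G+[0,0,6],G])
E
```

```text
time: 13.98
tcp_pos: [575.9, 205.8, 226.7]
eef_rot: [0.253, 0.209, 0.943, -0.056]
ft_force: [-1.2, 0.1, -0.0]
grip_width: 30.8
t 13.9833 turn [0.0597 0.0587 0.0441] n 0.013217628058980954 F [-1.2  0.1 -0. ] grip 30.816276736753554 pt [646.3401 173.1399  92.5849] q [-0.67  0.59  0.24  1.9   0.71  0.43  0.03]
slide mm [-0.4 -0.5  0.8] rows 0.02 tcp [576. 205. 226.]
slide mm [3.  0.  5.2] rows 0.14 tcp [576. 205. 220.]
```

```bash
python3 -m creep '[{"angular":[0,0,0],"slide":[0.0005,-0.0005,0.0011],"claw":0},{"angular":[0,0,0],"slide":[0.0005,0,0.0009],"claw":0},{"angular":[0,0,0],"slide":[0.0005,0,0.0009],"claw":0},{"angular":[0,0,0],"slide":[0.0005,0,0.0009],"claw":0},{"angular":[0,0,0],"slide":[0.0005,0,0.0009],"claw":0},{"angular":[0,0,0],"slide":[0.0003,0,0.0005],"claw":0},{"angular":[0,0,0],"slide":[0,0,0],"claw":0},{"angular":[0,0,0],"slide":[0,0,0],"claw":0}]'
python3 - <<'E'
from fk import *
G=mic(0,0,86)+[-1,.4,0]; plan(-25,30,[G]); log()
E
```

```text
time: 14.65
tcp_pos: [576.0, 205.1, 221.3]
eef_rot: [0.253, 0.209, 0.943, -0.055]
ft_force: [0.6, -0.2, -1.4]
grip_width: 31.0
t 14.65 turn [0.0841 0.0756 0.0003] n 0.015795020246085145 F [ 0.6 -0.2 -1.4] grip 30.959980712245972 pt [646.5357 172.4597  87.1369] q [-0.68  0.6   0.25  1.91  0.72  0.42  0.02]
slide mm [0.3 0.1 1. ] rows 0.03 tcp [576. 205. 220.]
```

```bash
for i in 1 2; do python3 -m creep '[{"angular":[0,0,0],"slide":[0.0003,0,0.0005],"claw":0},{"angular":[0,0,0],"slide":[0,0,0],"claw":0},{"angular":[0,0,0],"slide":[0,0,0],"claw":0}]' | grep -E "tcp|force"; done
```

```text
tcp_pos: [576.0, 205.1, 220.7]
ft_force: [-0.7, -0.2, -0.2]
tcp_pos: [576.0, 205.1, 220.1]
ft_force: [0.6, -0.2, 0.3]
```

```bash
for i in 1 2 3; do python3 -m creep '[{"angular":[0,0,0],"slide":[0.0002,0,0.0004],"claw":0},{"angular":[0,0,0],"slide":[0,0,0],"claw":0}]' | grep -E "tcp|force"; done
```

```text
tcp_pos: [576.1, 205.1, 220.0]
ft_force: [-3.1, -0.3, 5.8]
tcp_pos: [576.2, 205.1, 220.0]
ft_force: [-7.4, -1.3, 13.8]
tcp_pos: [576.2, 205.1, 219.9]
ft_force: [-12.2, -0.4, 20.4]
```

```bash
python3 -m creep '[{"angular":[0,0,0],"slide":[-0.0004,0,-0.0008],"claw":0},{"angular":[0,0,0],"slide":[0,0,0],"claw":0},{"angular":[0,0,0],"slide":[0,0,0],"claw":0}]' 20; python3 -m creep '[{"angular":[0,0,0],"slide":[0,0,0],"claw":0.4},{"angular":[0,0,0],"slide":[0,0,0],"claw":0.45},{"angular":[0,0,0],"slide":[0,0,0],"claw":0.5},{"angular":[0,0,0],"slide":[0,0,0],"claw":0.6},{"angular":[0,0,0],"slide":[0,0,0],"claw":0.6},{"angular":[0,0,0],"slide":[0,0,0],"claw":0.6}]'
python3 - <<'E'
from fk import *
R,p,s=cur(); G=mic(0,0,86); print(s["grip_width"]); plan(-25,30,[G-120*tool(-25,30)[:,2]])
E
```

```text
time: 15.9
tcp_pos: [576.2, 205.1, 220.0]
eef_rot: [0.254, 0.209, 0.943, -0.055]
ft_force: [-3.2, 0.4, 7.6]
grip_width: 30.9
time: 16.4
tcp_pos: [576.1, 205.1, 219.6]
eef_rot: [0.253, 0.209, 0.943, -0.055]
ft_force: [0.5, -0.5, -0.2]
grip_width: 51.0
51.010721865603884
t 16.4 turn [ 0.0867  0.0758 -0.0002] n 0.016089172088630095 F [ 0.5 -0.5 -0.2] grip 51.010721865603884 pt [646.5578 172.4652  85.514 ] q [-0.68  0.6   0.25  1.91  0.72  0.42  0.01]
slide mm [  -1.5    0.2 -119.8] rows 2.87 tcp [523. 230. 324.]
```

```bash
python3 -m creep '[{"angular":[0,0,0],"slide":[0,0,-0.006],"claw":0.6},{"angular":[0,0,0],"slide":[0,0,-0.012],"claw":0.6},{"angular":[0,0,0],"slide":[0,0,-0.02],"claw":0.6},{"angular":[0,0,0],"slide":[0,0,-0.03],"claw":0.4},{"angular":[0,0,0],"slide":[0,0,-0.03],"claw":0.2},{"angular":[0,0,0],"slide":[0,0,-0.03],"claw":0},{"angular":[0,0,0],"slide":[0,0,0],"claw":0}]'
python3 - <<'E'
from fk import *
log()
A=manip.snapshot("top");B=manip.snapshot("side");cv2.imwrite("pics/f1t.png",A);cv2.imwrite("pics/f1s.png",B)
a=A[140:220,170:276];b=B[150:225,265:365]
cv2.imwrite("pics/placed.png",np.hstack([cv2.resize(a,(400,302),interpolation=2),cv2.resize(b,(400,302),interpolation=2)]))
for n,im,bx in(("top",A,(190,150,260,215)),("side",B,(280,150,345,215))):
    for x in blobs(im,(45,80,30),(85,255,255),bx)[0][:2]: print(n,*x)
E
```

```text
time: 16.98
tcp_pos: [516.3, 234.0, 336.0]
eef_rot: [0.255, 0.208, 0.943, -0.052]
ft_force: [1.0, 0.4, 0.3]
grip_width: 3.1
top [218.7 183.4] 95 [213 177  12  13]
side [308.9 181.2] 94 [304 176  11  11]
```

View pics/placed.png

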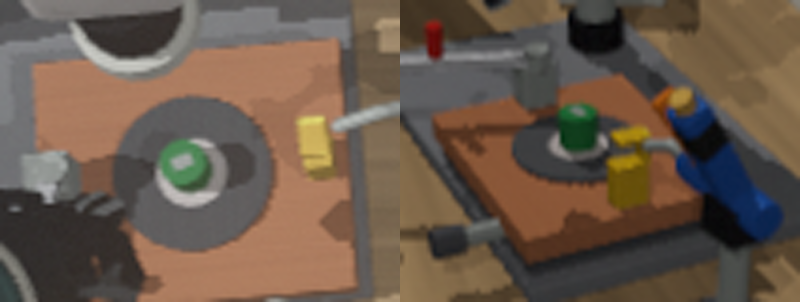

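The puck stands upright on the white spot. I'll check its centring numerically, then plan the bar push.

```bash
cat > s6.py <<'E'
from fk import *
for n,bc in(("top",(218.5,183.)),("side",(309,181.))):
    X=np.array([mic(16*np.cos(t),16*np.sin(t),z) for t in np.linspace(0,6.28,60) for z in(64,94)]); q=np.array([proj(n,x) for x in X]); print(n,"pred bbox ctr at spot",(q.min(0)+q.max(0))/2,"puck ctr from bbox",plane(n,bc,79))
print(tri((309,181),(218.5,183)))
L,_=fitL(); q=np.array(manip.observe()["q"])
for hb in(-35,-25,-15,-5,5):
    W=[mic(-60,160,210),mic(-95,160,100),mic(-120,60,100),mic(-100,0,100),mic(-60,-35,98),mic(-20,-45,98)]
    c=path(q,[(hb,30,w) for w in W],L,n=6,ahead=173); print(hb,round(c[1],2),round(c[2],1),c[3][1],c[3][-1])
E
python3 s6.py
```

```text
top pred bbox ctr at spot [219.3505 183.681 ] puck ctr from bbox [649.5865 174.4022  79.    ]
side pred bbox ctr at spot [308.5787 181.4049] puck ctr from bbox [649.5871 173.8585  79.    ]
(array([649.727 , 174.4613,  78.6445]), np.float64(0.11312949954587613))
-35 0.33 0.0 [-0.97  0.56  0.18  1.85  0.64  0.76 -0.34] [-0.65  0.53  0.25  1.94  0.7   0.53 -0.07]
-25 0.22 0.0 [-0.96  0.53  0.17  1.92  0.71  0.66 -0.25] [-0.61  0.5   0.23  1.99  0.76  0.42  0.04]
-15 0.11 0.0 [-0.94  0.49  0.17  1.98  0.78  0.55 -0.15] [-0.54  0.47  0.19  2.03  0.81  0.32  0.18]
-5 0.01 0.0 [-0.92  0.47  0.17  2.03  0.84  0.43 -0.03] [-0.43  0.45  0.1   2.06  0.83  0.23  0.36]
5 0.0 8.1 [-0.88  0.44  0.17  2.07  0.86  0.31  0.13] [-0.13  0.45 -0.2   2.07  1.    0.22  0.43]
```

```bash
cat > s7.py <<'E'
from fk import *
import sys
def C(a,r,off,z=92): return mic(-np.sin(a)*r-np.cos(a)*off,85-np.cos(a)*r+np.sin(a)*off,z)
if __name__=="__main__":
    log()
    if len(sys.argv)>1: W=[C(*map(float,x.split(","))) for x in sys.argv[1:]]
    else: W=[C(1.9,120,55,220),C(1.9,120,45),C(1.9,125,26)]+[C(a,128,20) for a in(1.6,1.3,1,.7,.45,.25)]
    R,p,s=cur(); t=(p+R[:,2]*173)[:2]-SPOT[:2]; c,sn=np.cos(np.radians(YM)),np.sin(np.radians(YM)); print("tip mic",c*t[0]+sn*t[1],-sn*t[0]+c*t[1],(p+R[:,2]*173)[2])
    plan(-25,30,W,ahead=173)
E
python3 s7.py
```

```text
tip mic -48.73365079457842 29.30067276688055 182.67843311773487
t 17.0833 turn [ 0.2523  0.1331 -0.0255] n 0.03999690918393677 F [0.6 0.3 0.4] grip -0.2831472764197264 pt [596.3252 196.4844 182.6784] q [-0.73  0.35  0.19  1.95  0.65  0.64  0.08]
slide mm [ 80.3 103.4 -89.7] rows 3.8 tcp [457. 375. 370.]
slide mm [ 62.3  -9.8 111.9] rows 3.08 tcp [455. 365. 242.]
slide mm [  1.  -19.6  -0.5] rows 0.47 tcp [446. 347. 242.]
slide mm [ -5.  -44.5   2.9] rows 1.08 tcp [432. 305. 242.]
slide mm [-16.  -34.    9.2] rows 0.93 tcp [434. 266. 242.]
slide mm [-24.  -27.1  13.8] rows 0.93 tcp [448. 230. 242.]
slide mm [-29.8 -17.7  17.2] rows 0.93 tcp [472. 199. 242.]
slide mm [-27.4  -6.4  15.8] rows 0.77 tcp [498. 180. 242.]
slide mm [-22.4   0.7  12.9] rows 0.62 tcp [522. 170. 242.]
```

```bash
python3 -m creep '[{"angular":[0,0,0],"slide":[0.0134,0.0172,-0.015],"claw":0},{"angular":[0,0,0],"slide":[0.0134,0.0172,-0.015],"claw":0},{"angular":[0,0,0],"slide":[0.0134,0.0172,-0.015],"claw":0},{"angular":[0,0,0],"slide":[0.0134,0.0172,-0.015],"claw":0},{"angular":[0,0,0],"slide":[0.0134,0.0172,-0.015],"claw":0},{"angular":[0,0,0],"slide":[0.0134,0.0172,-0.015],"claw":0},{"angular":[0,0,0],"slide":[0.0125,-0.002,0.0224],"claw":0},{"angular":[0,0,0],"slide":[0.0125,-0.002,0.0224],"claw":0},{"angular":[0,0,0],"slide":[0.0125,-0.002,0.0224],"claw":0},{"angular":[0,0,0],"slide":[0.0125,-0.002,0.0224],"claw":0},{"angular":[0,0,0],"slide":[0.0125,-0.002,0.0224],"claw":0},{"angular":[0,0,0],"slide":[0,0,0],"claw":0}]'
python3 s7.py 1.9,120,45 1.9,125,26 1.6,128,20
python3 - <<'E'
from h import *
A=manip.snapshot("top")[150:270,110:270];B=manip.snapshot("side")[120:220,210:343]
cv2.imwrite("pics/bar.png",np.hstack([cv2.resize(A,(400,300),interpolation=2),cv2.resize(B,(399,300),interpolation=2)]))
E
```

```text
time: 18.08
tcp_pos: [454.0, 362.6, 235.1]
eef_rot: [0.252, 0.208, 0.943, -0.059]
ft_force: [-1.5, -1.7, -1.3]
grip_width: 0.1
tip mic -100.73959330836774 163.57802845074139 85.22516883489573
t 18.0833 turn [-0.2928 -0.0306  0.1849] n 0.04855121641473395 F [-1.5 -1.7 -1.3] grip 0.06323211601399505 pt [531.9134 325.2716  85.2252] q [-0.97  0.55  0.16  1.93  0.73  0.65 -0.29]
slide mm [-3.4  2.4 -5.8] rows 0.17 tcp [455. 365. 242.]
slide mm [  1.  -19.6  -0.5] rows 0.47 tcp [446. 347. 242.]
slide mm [ -5.  -44.5   2.9] rows 1.08 tcp [432. 305. 242.]
```

View pics/bar.png

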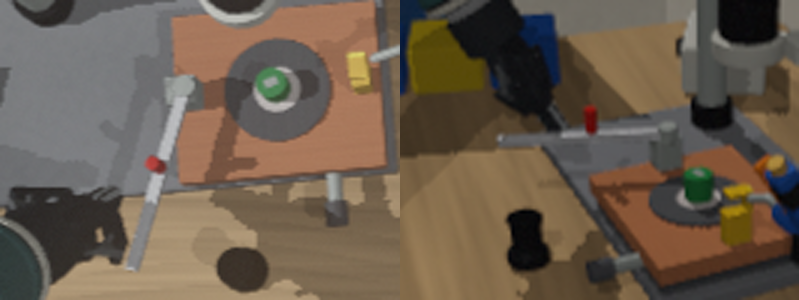

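The closed fingers stand to the left of the bar at about (110,220), the bar is still open, and the puck is on the spot. Now I'll push the bar round.

```bash
python3 -m creep '[{"angular":[0,0,0],"slide":[-0.0034,0.0024,-0.0058],"claw":0},{"angular":[0,0,0],"slide":[0.001,-0.0196,-0.0005],"claw":0},{"angular":[0,0,0],"slide":[-0.0017,-0.0148,0.001],"claw":0},{"angular":[0,0,0],"slide":[-0.0017,-0.0148,0.001],"claw":0},{"angular":[0,0,0],"slide":[-0.0017,-0.0148,0.001],"claw":0},{"angular":[0,0,0],"slide":[-0.0053,-0.0113,0.0031],"claw":0},{"angular":[0,0,0],"slide":[-0.0053,-0.0113,0.0031],"claw":0},{"angular":[0,0,0],"slide":[-0.0053,-0.0113,0.0031],"claw":0},{"angular":[0,0,0],"slide":[-0.008,-0.009,0.0046],"claw":0},{"angular":[0,0,0],"slide":[-0.008,-0.009,0.0046],"claw":0},{"angular":[0,0,0],"slide":[-0.008,-0.009,0.0046],"claw":0},{"angular":[0,0,0],"slide":[-0.0099,-0.0059,0.0057],"claw":0},{"angular":[0,0,0],"slide":[-0.0099,-0.0059,0.0057],"claw":0},{"angular":[0,0,0],"slide":[-0.0099,-0.0059,0.0057],"claw":0},{"angular":[0,0,0],"slide":[0,0,0],"claw":0}]'
python3 s7.py 0.7,128,20 0.45,130,20 0.25,133,20 0.1,135,20
python3 - <<'E'
from h import *
A=manip.snapshot("top");cv2.imwrite("pics/f2t.png",A)
for lo,hi in(((0,150,90),(4,255,255)),((172,150,90),(180,255,255))):
  for x in blobs(A,lo,hi,(140,130,290,250),2)[0]: print("red",*x, plane("top",x[0],130)-[*SPOT[:2],0])
E
```

```text
time: 19.43
tcp_pos: [474.9, 198.5, 246.6]
eef_rot: [0.254, 0.21, 0.942, -0.056]
ft_force: [-0.7, -0.9, -0.2]
grip_width: 0.2
tip mic -94.55251705559024 -1.2596601677124735 96.92651912618257
t 19.4333 turn [-0.0346  0.1311 -0.1458] n 0.027811533685230212 F [-0.7 -0.9 -0.2] grip 0.1537550271145607 pt [553.5857 161.7478  96.9265] q [-0.79  0.43  0.27  2.13  0.85  0.44 -0.18]
slide mm [ 5.  -0.7  2.6] rows 0.14 tcp [472. 199. 242.]
slide mm [-27.6  -8.4  15.9] rows 0.79 tcp [497. 178. 242.]
slide mm [-23.5  -2.1  13.5] rows 0.65 tcp [521. 165. 242.]
slide mm [-17.8   2.3  10.3] rows 0.5 tcp [540. 158. 242.]
red [208.6 201.9] 25 [206 199   6   6] [-57.7659  14.9882 130.    ]
```

```bash
python3 -m creep '[{"angular":[0,0,0],"slide":[-0.0075,-0.003,0.0062],"claw":0},{"angular":[0,0,0],"slide":[-0.0075,-0.003,0.0062],"claw":0},{"angular":[0,0,0],"slide":[-0.0075,-0.003,0.0062],"claw":0},{"angular":[0,0,0],"slide":[-0.0078,-0.0007,0.0045],"claw":0},{"angular":[0,0,0],"slide":[-0.0078,-0.0007,0.0045],"claw":0},{"angular":[0,0,0],"slide":[-0.0078,-0.0007,0.0045],"claw":0},{"angular":[0,0,0],"slide":[-0.006,0.0008,0.0034],"claw":0},{"angular":[0,0,0],"slide":[-0.006,0.0008,0.0034],"claw":0},{"angular":[0,0,0],"slide":[0,0,0],"claw":0}]'
python3 s7.py 0.1,135,20 0,135,20
python3 - <<'E'
from h import *
A=manip.snapshot("top");cv2.imwrite("pics/f3t.png",A)
for lo,hi in(((0,150,90),(4,255,255)),((172,150,90),(180,255,255))):
  for x in blobs(A,lo,hi,(140,130,290,250),2)[0]:
    d=plane("top",x[0],130)-[*SPOT[:2],0]; c,s=np.cos(np.radians(YM)),np.sin(np.radians(YM)); X,Y=c*d[0]+s*d[1],-s*d[0]+c*d[1]; print("red",*x,X,Y,"ang",np.arctan2(-X,85-Y))
E
```

```text
time: 20.23
tcp_pos: [533.5, 162.5, 242.0]
eef_rot: [0.254, 0.209, 0.943, -0.056]
ft_force: [-1.1, -0.3, 0.9]
grip_width: 0.2
tip mic -39.52112856893012 -42.3422631058787 92.30727955578882
t 20.2333 turn [ 0.0714  0.1116 -0.059 ] n 0.02025491258760909 F [-1.1 -0.3  0.9] grip 0.2331678288750011 pt [612.239  126.0264  92.3073] q [-0.65  0.48  0.25  2.04  0.81  0.4  -0.03]
slide mm [-7.  -1.   4.2] rows 0.2 tcp [540. 158. 242.]
slide mm [-11.2   4.5   6.4] rows 0.33 tcp [554. 157. 242.]
red [215.4 185.3] 24 [213 183   6   6] -15.821715779131583 1.532536111043129 ang 0.1873328865249662
```

```bash
python3 -m creep '[{"angular":[0,0,0],"slide":[-0.0045,0.0015,0.0026],"claw":0},{"angular":[0,0,0],"slide":[-0.0045,0.0015,0.0026],"claw":0},{"angular":[0,0,0],"slide":[-0.0045,0.0015,0.0026],"claw":0},{"angular":[0,0,0],"slide":[-0.003,0.001,0.0017],"claw":0},{"angular":[0,0,0],"slide":[0,0,0],"claw":0}]'|grep force; python3 s7.py 0,134,16;  for i in 1 2 3; do python3 -m creep '[{"angular":[0,0,0],"slide":[-0.0014,0.0008,0.0008],"claw":0},{"angular":[0,0,0],"slide":[0,0,0],"claw":0}]'|grep -E "tcp|force"; done
```

```text
ft_force: [-0.1, -0.4, -0.3]
tip mic -20.736307386652054 -46.76052637647396 92.2588608573524
t 20.7 turn [ 0.0859  0.0999 -0.03  ] n 0.018873761361799527 F [-0.1 -0.4 -0.3] grip 0.34933351813760183 pt [631.3563 123.3955  92.2589] q [-0.61  0.51  0.23  2.    0.78  0.41  0.02]
slide mm [-4.7  0.7  2.8] rows 0.13 tcp [558. 158. 242.]
tcp_pos: [553.8, 160.0, 241.8]
ft_force: [-0.9, 0.5, 0.3]
tcp_pos: [555.6, 160.2, 241.9]
ft_force: [-0.2, 0.5, -1.2]
tcp_pos: [557.4, 160.2, 241.9]
ft_force: [-0.5, -0.4, -0.2]
```

```bash
for i in 1 2 3; do python3 -m creep '[{"angular":[0,0,0],"slide":[-0.0008,0.0004,0.0005],"claw":0},{"angular":[0,0,0],"slide":[0,0,0],"claw":0}]'|grep -E "tcp|force"; done; python3 s7.py 0,134,16
python3 - <<'E'
from h import *
A=manip.snapshot("top");cv2.imwrite("pics/f4t.png",A)
for lo,hi in(((0,150,90),(4,255,255)),((172,150,90),(180,255,255))):
  for x in blobs(A,lo,hi,(140,130,290,250),2)[0]:
    d=plane("top",x[0],130)-[*SPOT[:2],0]; c,s=np.cos(np.radians(YM)),np.sin(np.radians(YM)); X,Y=c*d[0]+s*d[1],-s*d[0]+c*d[1]; print("red",*x,X,Y,"ang",np.arctan2(-X,85-Y))
E
```

```text
tcp_pos: [558.2, 160.2, 241.7]
ft_force: [-3.8, -0.1, 0.8]
tcp_pos: [558.9, 160.2, 241.5]
ft_force: [-8.8, 1.1, 3.2]
tcp_pos: [559.6, 160.3, 241.4]
ft_force: [-12.3, 1.3, 5.6]
tip mic -14.076492922319558 -46.98868565232424 91.54418204880218
t 21.7 turn [0.0342 0.0004 0.0346] n 0.006790206156795353 F [-12.3   1.3   5.6] grip -0.10169193339977389 pt [638.008  123.7951  91.5442] q [-0.59  0.51  0.22  1.98  0.77  0.41  0.03]
slide mm [ 0.3 -2.6 -0.7] rows 0.07 tcp [558. 158. 242.]
red [215.4 179. ] 22 [213 177   6   5] 0.17123309817231896 0.6610677862301724 ang -0.002030294413243415
```

```bash
for i in 1 2; do python3 -m creep '[{"angular":[0,0,0],"slide":[-0.0008,0.0004,0.0005],"claw":0},{"angular":[0,0,0],"slide":[0,0,0],"claw":0}]'|grep -E "tcp|force"; done; python3 -m creep '[{"angular":[0,0,0],"slide":[0.003,-0.001,-0.0018],"claw":0},{"angular":[0,0,0],"slide":[0.012,-0.004,-0.007],"claw":0},{"angular":[0,0,0],"slide":[0.02,-0.004,-0.02],"claw":0},{"angular":[0,0,0],"slide":[0.015,0,-0.035],"claw":0},{"angular":[0,0,0],"slide":[0.015,0,-0.035],"claw":0.5},{"angular":[0,0,0],"slide":[0,0,-0.035],"claw":1},{"angular":[0,0,0],"slide":[0,0,0],"claw":1}]'
cat > s8.py <<'E'
from fk import *
log()
A=manip.snapshot("top");B=manip.snapshot("side");cv2.imwrite("pics/f5t.png",A);cv2.imwrite("pics/f5s.png",B)
a=A[140:215,170:270];b=B[150:225,270:370]
cv2.imwrite("pics/closed.png",np.hstack([cv2.resize(x,(400,300),interpolation=2) for x in(a,b)]))
L,_=fitL(); q=np.array(manip.observe()["q"])
g=np.radians(11); O=np.array([690.5,-44.5,130]); gd=np.array([-.479*np.cos(g),-.479*np.sin(g),.878]); gy=np.array([-np.sin(g),np.cos(g),0]); GP=O+64*gd+5.5*gy
for via in((520,20,280),(540,-30,300)):
  d=path(q,[(11,28.6,via),(11,28.6,GP+110*gd),(11,28.6,GP)],L); print(d[1:],)
plan(11,28.6,[(540,-30,300),GP+110*gd,GP])
E
python3 s8.py
```

```text
tcp_pos: [560.2, 160.3, 241.2]
ft_force: [-20.9, 1.1, 9.7]
tcp_pos: [560.7, 160.1, 240.3]
ft_force: [-12.3, 0.6, -6.2]
time: 22.67
tcp_pos: [445.1, 206.1, 329.5]
eef_rot: [0.255, 0.208, 0.943, -0.052]
ft_force: [1.7, 1.5, 1.4]
grip_width: 35.7
(np.float64(0.21035137522292252), np.float64(3.269596036678361e-13), [array([-0.35, -0.03,  0.28,  2.18, -0.11,  0.5 ,  1.78]), array([-0.21,  0.16,  0.35,  1.98, -0.39,  0.57,  2.17]), array([-0.12,  0.37,  0.24,  1.95, -0.59,  0.4 ,  2.34])])
(np.float64(0.20799803483497686), np.float64(4.965875479118735e-13), [array([-0.26, -0.01,  0.32,  2.11, -0.22,  0.57,  1.98]), array([-0.2 ,  0.16,  0.34,  1.98, -0.38,  0.57,  2.16]), array([-0.11,  0.37,  0.23,  1.95, -0.57,  0.4 ,  2.33])])
t 22.7667 turn [-17.3886   1.5782 -31.3967] n 5.017460842604706 F [-0.3 -0.8 -1.5] grip 50.421529772634926 pt [517.5586 172.0502 192.2672] q [-0.78  0.24  0.19  2.13  0.73  0.62 -0.04]
slide mm [ -28.6 -247.8 -109.5] rows 6.53 tcp [467. -44. 436.]
slide mm [-45.9 -37.5  44.6] rows 1.78 tcp [535. -69. 419.]
slide mm [ -0.   0. 110.] rows 2.64 tcp [587. -59. 322.]
```

View pics/closed.png

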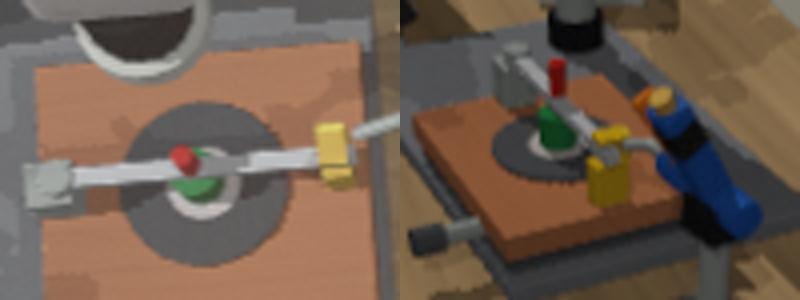

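The bar lies across the puck into the yellow catch, at (330,155) in the top half and (605,150) in the side half, and the puck is still on its spot. Next is the gun.

```bash
python3 -m creep '[{"angular":[-2.9,0.26,-5.23],"slide":[0,0,0],"claw":1},{"angular":[-2.9,0.26,-5.23],"slide":[0,0,0],"claw":1},{"angular":[-2.9,0.26,-5.23],"slide":[0,0,0],"claw":1},{"angular":[-2.9,0.26,-5.23],"slide":[0,0,0],"claw":1},{"angular":[-2.9,0.26,-5.23],"slide":[0,0,0],"claw":1},{"angular":[-2.9,0.26,-5.23],"slide":[0,0,0],"claw":1},{"angular":[0,0,0],"slide":[-0.0036,-0.031,-0.0137],"claw":1},{"angular":[0,0,0],"slide":[-0.0036,-0.031,-0.0137],"claw":1},{"angular":[0,0,0],"slide":[-0.0036,-0.031,-0.0137],"claw":1},{"angular":[0,0,0],"slide":[-0.0036,-0.031,-0.0137],"claw":1},{"angular":[0,0,0],"slide":[-0.0036,-0.031,-0.0137],"claw":1},{"angular":[0,0,0],"slide":[-0.0036,-0.031,-0.0137],"claw":1},{"angular":[0,0,0],"slide":[-0.0036,-0.031,-0.0137],"claw":1},{"angular":[0,0,0],"slide":[-0.0036,-0.031,-0.0137],"claw":1},{"angular":[0,0,0],"slide":[0,0,0],"claw":1}]'
python3 s8.py|tail -4
```

```text
time: 24.02
tcp_pos: [466.9, -51.0, 437.1]
eef_rot: [0.246, -0.086, 0.965, 0.02]
ft_force: [0.5, -0.5, 0.4]
grip_width: 85.5
t 24.1167 turn [-0.3656 -0.1672 -0.4442] n 0.08368088254346402 F [ 0.4 -0.1 -0.7] grip 85.64575110974899 pt [539.0343 -33.3286 298.6421] q [ 0.03  0.    0.04  2.1  -0.22  0.57  1.98]
slide mm [-1.6  2.1 -0.4] rows 0.06 tcp [467. -44. 436.]
slide mm [-45.9 -37.5  44.6] rows 1.78 tcp [535. -69. 419.]
slide mm [ -0.   0. 110.] rows 2.64 tcp [587. -59. 322.]
```

```bash
python3 -m creep '[{"angular":[-0.37,-0.17,-0.44],"slide":[0,0,0],"claw":1},{"angular":[0,0,0],"slide":[-0.0119,-0.0089,0.011],"claw":1},{"angular":[0,0,0],"slide":[-0.0119,-0.0089,0.011],"claw":1},{"angular":[0,0,0],"slide":[-0.0119,-0.0089,0.011],"claw":1},{"angular":[0,0,0],"slide":[-0.0119,-0.0089,0.011],"claw":1},{"angular":[0,0,0],"slide":[0,0,0.016],"claw":1},{"angular":[0,0,0],"slide":[0,0,0.016],"claw":1},{"angular":[0,0,0],"slide":[0,0,0.016],"claw":1},{"angular":[0,0,0],"slide":[0,0,0],"claw":1},{"angular":[0,0,0],"slide":[0,0,0],"claw":1}]'
python3 s8.py|tail -4
python3 - <<'E'
from h import *
A=cv2.imread("pics/f5t.png")[130:205,250:350];B=cv2.imread("pics/f5s.png")[130:235,280:420]
cv2.imwrite("pics/gun.png",np.hstack([cv2.resize(A,(400,300),interpolation=2),cv2.resize(B,(400,300),interpolation=2)]))
E
```

```text
time: 24.95
tcp_pos: [557.2, -62.1, 376.3]
eef_rot: [0.245, -0.095, 0.965, 0.025]
ft_force: [-0.2, -0.2, 0.3]
grip_width: 85.6
t 25.05 turn [0.1392 0.0334 0.2197] n 0.03662406182911351 F [-0.1  0.2  0.5] grip 85.67734010343408 pt [629.9621 -48.0819 241.8012] q [ 0.06  0.24  0.04  1.97 -0.32  0.47  2.11]
slide mm [ 46.6  35.3 -91.7] rows 2.61 tcp [467. -44. 436.]
slide mm [-45.9 -37.5  44.6] rows 1.78 tcp [535. -69. 419.]
slide mm [ -0.   0. 110.] rows 2.64 tcp [587. -59. 322.]
```

View pics/gun.png

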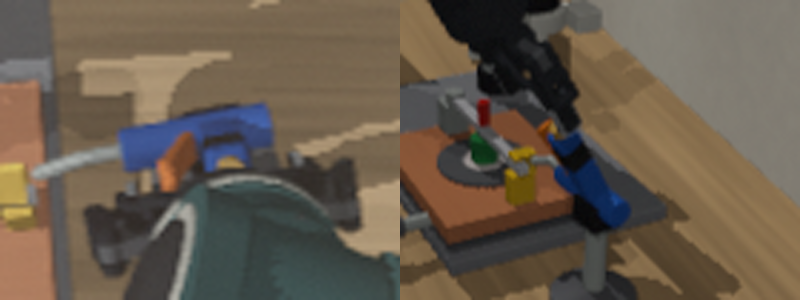

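The top half shows the grip end at (230,162), the trigger at (178,160), and the open fingers at x of about 110 and 320 straddling both. I'll go in step by step.

```bash
python3 -m creep '[{"angular":[0.14,0.03,0.22],"slide":[0.0007,0.003,0],"claw":1},{"angular":[0,0,0],"slide":[0,0,0.012],"claw":1},{"angular":[0,0,0],"slide":[0,0,0.012],"claw":1},{"angular":[0,0,0],"slide":[0,0,0.010],"claw":1},{"angular":[0,0,0],"slide":[0,0,0],"claw":1}]'; python3 -m creep '[{"angular":[0,0,0],"slide":[0,0,0.01],"claw":1},{"angular":[0,0,0],"slide":[0,0,0.01],"claw":1},{"angular":[0,0,0],"slide":[0,0,0.005],"claw":1},{"angular":[0,0,0],"slide":[0,0,0],"claw":1},{"angular":[0,0,0],"slide":[0,0,0],"claw":1}]'
cat > s9.py <<'E'
from fk import *
g=np.radians(11); O=np.array([690.5,-44.5,130]); gd=np.array([-.479*np.cos(g),-.479*np.sin(g),.878]); gy=np.array([-np.sin(g),np.cos(g),0]); GP=O+64*gd+5.5*gy
plan(11,28.6,[GP])
E
python3 s9.py
```

```text
time: 25.47
tcp_pos: [572.4, -56.6, 344.8]
eef_rot: [0.244, -0.093, 0.965, 0.024]
ft_force: [-0.0, 0.6, -0.1]
grip_width: 85.5
time: 25.88
tcp_pos: [583.9, -54.8, 324.9]
eef_rot: [0.246, -0.092, 0.965, 0.024]
ft_force: [0.2, 0.2, -0.4]
grip_width: 85.2
t 25.8833 turn [-0.0072 -0.0399 -0.0454] n 0.00849596237955298 F [ 0.2  0.2 -0.4] grip 85.20470910976763 pt [656.6092 -40.6664 188.8   ] q [ 0.06  0.36  0.01  1.95 -0.36  0.37  2.13]
slide mm [-0.3 -4.7  3.2] rows 0.14 tcp [587. -59. 322.]
```

```bash
python3 -m creep '[{"angular":[0,0,0],"slide":[0,-0.0047,0.0032],"claw":1},{"angular":[0,0,0],"slide":[0,0,0],"claw":0.5},{"angular":[0,0,0],"slide":[0,0,0],"claw":0},{"angular":[0,0,0],"slide":[0,0,0],"claw":0},{"angular":[0,0,0],"slide":[0,0,0],"claw":0},{"angular":[0,0,0],"slide":[0,0,0],"claw":0},{"angular":[0,0,0],"slide":[0,0,0],"claw":0},{"angular":[0,0,0],"slide":[0,0,0],"claw":0},{"angular":[0,0,0],"slide":[0,0,0],"claw":0}]' 50
python3 - <<'E'
from h import *
B=manip.snapshot("side");A=manip.snapshot("top");cv2.imwrite("pics/sq.png",np.hstack([cv2.resize(A[130:205,250:350],(400,300),interpolation=2),cv2.resize(B[130:235,280:420],(400,300),interpolation=2)]))
s=manip.observe();R,p,_=cur();print(s["grip_width"],R.T@s["ft_force"],R.T@s["wrist_torque"])
E
```

```text
time: 26.63
tcp_pos: [586.1, -61.6, 323.7]
eef_rot: [0.247, -0.091, 0.964, 0.022]
ft_force: [-10.9, -13.7, 12.9]
grip_width: 35.0
34.939160384575736 [  5.0825 -10.6505 -17.8406] [ 2.4276  1.5172 -0.1908]
```

View pics/sq.png

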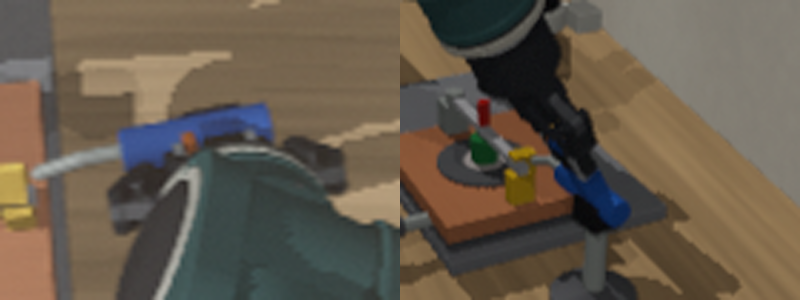

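The width is steady at 35 mm with the fingers closed round the grip, and the orange lever now sits against it at (188,140). I'll raise the force slightly to confirm the lever is at its stop, and hold.

```bash
python3 -m creep '[{"angular":[0,0,0],"slide":[0,0,0],"claw":0},{"angular":[0,0,0],"slide":[0,0,0],"claw":0},{"angular":[0,0,0],"slide":[0,0,0],"claw":0},{"angular":[0,0,0],"slide":[0,0,0],"claw":0},{"angular":[0,0,0],"slide":[0,0,0],"claw":0},{"angular":[0,0,0],"slide":[0,0,0],"claw":0},{"angular":[0,0,0],"slide":[0,0,0],"claw":0},{"angular":[0,0,0],"slide":[0,0,0],"claw":0},{"angular":[0,0,0],"slide":[0,0,0],"claw":0},{"angular":[0,0,0],"slide":[0,0,0],"claw":0},{"angular":[0,0,0],"slide":[0,0,0],"claw":0},{"angular":[0,0,0],"slide":[0,0,0],"claw":0},{"angular":[0,0,0],"slide":[0,0,0],"claw":0},{"angular":[0,0,0],"slide":[0,0,0],"claw":0},{"angular":[0,0,0],"slide":[0,0,0],"claw":0},{"angular":[0,0,0],"slide":[0,0,0],"claw":0},{"angular":[0,0,0],"slide":[0,0,0],"claw":0},{"angular":[0,0,0],"slide":[0,0,0],"claw":0}]' 80
```

```text
time: 28.23
tcp_pos: [586.1, -61.9, 323.8]
eef_rot: [0.247, -0.091, 0.964, 0.022]
ft_force: [-12.8, -15.7, 15.8]
grip_width: 34.2
```

```bash
python3 -m creep '[{"angular":[0,0,0],"slide":[0,0,0],"claw":1},{"angular":[0,0,0],"slide":[0,0,0],"claw":1},{"angular":[0,0,0],"slide":[0,0,0],"claw":1},{"angular":[0,0,0],"slide":[0,0.003,0],"claw":1},{"angular":[0,0,0],"slide":[0,0.003,0],"claw":1},{"angular":[0,0,0],"slide":[0,0,0],"claw":1},{"angular":[0,0,0],"slide":[0,0,0],"claw":1},{"angular":[0,0,0],"slide":[0,0,-0.01],"claw":1},{"angular":[0,0,0],"slide":[0,0,-0.015],"claw":1},{"angular":[0,0,0],"slide":[0,0,-0.02],"claw":1},{"angular":[0,0,0],"slide":[0,0,-0.03],"claw":1},{"angular":[0,0,0],"slide":[0,0,-0.03],"claw":1},{"angular":[0,0,0],"slide":[0,0,-0.03],"claw":1},{"angular":[0,0,0],"slide":[0.02,0,-0.02],"claw":1},{"angular":[0,0,0],"slide":[0.02,0,-0.02],"claw":1},{"angular":[0,0,0],"slide":[0,0,0],"claw":1}]'
python3 - <<'E'
from h import *
A=manip.snapshot("top");B=manip.snapshot("side");cv2.imwrite("pics/end.png",np.hstack([cv2.resize(A[120:270,170:370],(400,300),interpolation=2),cv2.resize(B[130:235,260:400],(400,300),interpolation=2)]))
A0=cv2.imread("pics/top0.png")
for n,bx,lo,hi in(("red",(395,245,420,268),(0,120,80),(8,255,255)),("white",(428,252,455,272),(0,0,140),(180,50,255)),("cap",(400,125,420,145),(0,0,140),(180,50,255)),("loupe",(190,240,222,275),(0,0,0),(180,255,45)),("trigger",(280,150,305,185),(3,150,80),(16,255,255))):
    print(n,blobs(A0,lo,hi,bx)[0][:1],blobs(A,lo,hi,bx)[0][:1])
print(manip.observe()["time"],manip.observe()["ft_force"])
E
```

```text
time: 29.57
tcp_pos: [464.8, -77.1, 459.3]
eef_rot: [0.247, -0.092, 0.964, 0.023]
ft_force: [1.1, -1.9, 1.3]
grip_width: 85.0
red [(array([406.2, 255.5]), np.int32(130), array([399, 249,  15,  13]))] [(array([406.2, 255.5]), np.int32(130), array([399, 249,  15,  14]))]
white [(array([440.3, 261.4]), np.int32(126), array([434, 256,  14,  12]))] [(array([440.3, 261.3]), np.int32(131), array([434, 256,  14,  12]))]
cap [(array([407.9, 136.3]), np.int32(199), array([400, 129,  18,  16]))] [(array([408.1, 136.5]), np.int32(211), array([400, 129,  19,  16]))]
loupe [] []
trigger [(array([293. , 170.7]), np.int32(55), array([290, 164,   8,  14]))] [(array([293.3, 170.5]), np.int32(61), array([290, 164,   8,  14]))]
29.6667 [ 0.196  -0.0299  0.3411]
```

View pics/end.png

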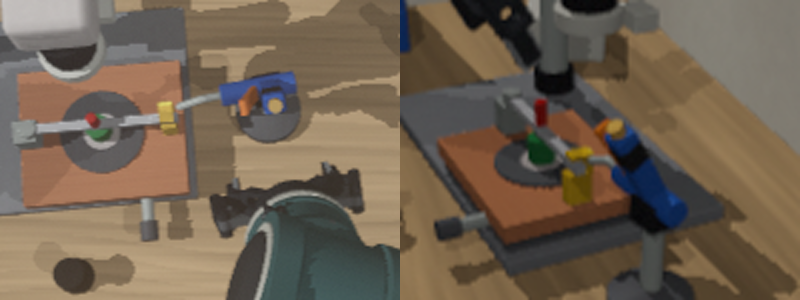

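Everything is in place: the bar is in the catch over the puck, the trigger has sprung back, the loupe is unmoved at (73,275) in the crop, and the arm is clear. I'm handing the job in.

```bash
python3 -c "
from cell import manip
print(manip.close_job())"
```

```text
the job is handed in; nothing more can be done
None
```

I placed the green puck, closed the hold-down bar, then squeezed and released the trigger, in that order. I handed the job in at about 30 s of the 67 s allowed.

- **Puck:** it stands upright on the white spot. Triangulation from both cameras puts it about 3 mm off centre, against 8 mm of room. Contact force reached about 20 N over three small steps, a little firmer than I wanted. I backed off to about 8 N before opening the fingers.
- **Bar:** I pushed it round until it stopped at about 21 N. The knob then measured about 0 rad before I pulled away, and the last picture shows the bar in the catch.
- **Trigger:** I held it with a 50 N grip, then 80 N, for about 2 s. The width stayed at 34 to 35 mm, so the trigger was at its stop. I had expected about 37 mm, but the gripper also read about 1 mm narrow on the puck. After release the trigger was back at its rest pixels.
- **Left alone:** the red and white pucks and the bottle cap show the same pixels as at the start. My loupe mask found nothing, so I checked the loupe by eye and it has not moved. The wrist-force readings showed no sign of touching the microscope head.

On the way to the puck the wrist ran into its joint limits, which cost about 2 s. I fitted a kinematic model and planned the remaining moves with it. I viewed 11 pictures, one over the budget.

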